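Walk a heavy padlock round to the drill fence

TASK

The heavy steel padlock lies askew on the drilling table: push it round with your fingers, nudging one corner and then another, and up to the fence until one of its long sides (either will do) is flush against both fence bars, with the cross pin at the middle of that side in line with the drill in the gap between the bars. It is only to be pushed from outside: do not pinch it, reach into its shackle opening, lift it, tip it or knock it along. Leave everything else where it is and finish clear.

Things in the scene. Friction and masses are not known exactly. Their poses are not given: they have to be found in the camera images.
- padlock: heavy dark steel block padlock lying flat, loose on the drilling table: its outline a full rectangle 120 mm long (x) by 84 mm wide (y), 40 mm thick (z). 1.5 to 2.2 kg, friction on the table 0.48 to 0.69: it slides at about 7 to 15 N and stays where left. Origin: underside, mid-length, mid-width. The long sides are its faces y = +42 and y = -42 mm; bright 10 mm cross-pin ends show in both at x = 0
- shackle (a point): middle of the padlock's 18 mm steel shackle bar, at padlock x = 44, y = 0, 20 mm up. It crosses the 32 mm wide gap between the two square shoulders (26 mm wide each) that form the padlock's +x end, with a small opening behind it; the solid body with the brass lock cylinder is at the -x end
- drill_table: fixed grey cast-iron drilling table with T-slots: flat top 20 mm above the bench, x = -170 to 180, y = -250 to 250 mm in its frame. Origin: bench level, on the drill's line; x points along that line from the open side near the robot to the fence and drill, y along the fence. Behind the fence: bolts, chuck, red drill head and motor up to 110 mm above the bench, a feed lever to 140 mm at x = 260 to 325 mm
- fence_mid (a point): on the fence's front plane (drilling table x = 115 mm), in the middle of the gap, on the drill's line, 20 mm above the table top. Fence: two steel bars, 14 mm thick, 36 mm high above the table top, each from 13 to 163 mm off the drill's line; in the 26 mm gap between them the drill bit points at the robot's side, 20 mm above the table top, its point 9 mm behind the front plane
- chuck_key: T-shaped steel drill-chuck key lying on the drilling table within 95 mm of its left or right edge, 66 x 64 mm, 17 mm high; loose, not part of the job; origin: underside
- rim_cylinder: brass lock cylinder standing upright on the drilling table within 95 mm of its left or right edge, 35 mm across, 38 mm high; loose, not part of the job; origin: underside
- strap_clamp: dark steel strap clamp lying on the drilling table within 95 mm of its left or right edge, 85 x 26 mm, 24 mm high with its stud; loose, not part of the job; origin: underside
- small_padlock: small brass padlock lying on the drilling table within 95 mm of its left or right edge, body 36 x 42 mm, 18 mm high, shackle reaching 46 mm from its origin; loose, not part of the job; origin: underside
- screwdriver: blue-handled screwdriver lying on the bench, 200 mm long; loose, not part of the job; origin: underside, mid-length
- blank_box: small blue box of key blanks on the bench, 75 x 55 x 45 mm high; loose, not part of the job; origin: underside
- oil_cup: small steel cup on the bench, 64 mm across, 55 mm high; loose, not part of the job; origin: underside
Not all that is in view belongs to the job. What is meant by the padlock is not orange or red, and is the smaller of those in its own colour.

How it is judged (in metres and radians):
At the end, for the whole second after the job is handed in: the padlock lies flat on the drilling table and at rest, its long axis parallel to the fence within 2 degrees (either way round), its long side against the fence (its middle at most 3 mm off contact), and its cross pin within 5 mm of the drill's line (angle between the x axis of padlock and the y axis of drill_table, either way round below 0.035 rad and x of padlock in the frame of drill_table above 0.07 m and y of padlock in the frame of drill_table between -0.005 and 0.005 m and height (world z) of padlock between 0.017 and 0.023 m and angle between padlock's own z axis and vertical below 0.03 rad and linear speed of padlock below 0.01 m/s and angular speed of padlock below 0.05 rad/s); the robot touches nothing.
It fails at once if the padlock is lifted by more than 7 mm, tipped by more than 7 degrees, or pushed off the drilling table (height (world z) of padlock above 0.027 m or height (world z) of padlock below 0.012 m or angle between padlock's own z axis and vertical above 0.12 rad).
It fails at once if the padlock is straddled, pinched or hooked: the gripper's grasp point comes within its outline, below its top (x of the grasp point in the frame of padlock between -0.052 and 0.052 m and y of the grasp point in the frame of padlock between -0.034 and 0.034 m and z of the grasp point in the frame of padlock below 0.045 m).
It fails at once if the padlock is knocked along (faster than 0.35 m/s) (linear speed of padlock above 0.35 m/s).
It fails at once if one of the other things is moved by more than 20 mm (distance of any of chuck_key, rim_cylinder, strap_clamp, small_padlock, screwdriver, blank_box, oil_cup from where it was at the start of the episode above 0.02 m).
It also fails if it takes over 67 s, if anything falls off the work surface, if the arm or the gripper's body presses on something with over 40 N, if the wrist force passes 120 N, or if a joint passes its speed limit or range.

ROBOT

A 6-joint arm with a two-finger parallel gripper is mounted at the origin on the work surface. World frame = base frame: x ahead of the robot, y to its left, z up, the work surface at z = 0. Lengths are in mm, angles in rad, forces in N, time in s.
With the tool pointing down it reaches from about 350 to 775 mm from the base axis. Payload 7.3 kg.
Tool frame: the origin (TCP) lies midway between the tips of the shut fingers; the grasp point (between the pads) lies bot.hold_point_z behind it (bot.hold_point_z is the distance from the TCP to the grasp point, in mm); z points along the fingers, y is the direction in which the jaws open and shut (so a half turn about z gives the same grasp; the last joint's range is limited). The gripper opens to 92 mm and grips with 3 to 60 N. Pads are 19 mm wide; open, the fingers measure 130 mm over their backs; the gripper's body (75 mm by 190 mm) begins 47 mm behind the grasp point.
Start: joints at [-1.313, 0.342, 1.524, -0, 1.275, -0.146], TCP at [206.305, -482.79, 189.841] pointing down, gripper open.
Joint ranges: [-2.53, 2.53], [-0.77, 2.02], [0.04, 2.7], [-1, 4.14], [0.28, 2.66], [-3.11, 3.11]. Speed limits (rad/s): [2.57, 2.57, 3.14, 3.14, 3.14, 3.14].

INTERFACE

Orientations are given as a 3x3 rotation matrix whose columns are the frame's x, y, z axes.
In Python, from workcell import bot gives the robot as it stands.
- The arm moves only by the tool send_rows, never from a script. Its argument "increments" is a list of rows, each a list of 3 entries, a list of its own where there are three numbers: the opening, from 0 (shut) to 1 (fully open), then the shift along the tool's x, y, z in mm, then the turn about the tool's z in degrees. A call has exactly 5 rows; each row shifts and turns the commanded pose from where the row before left it, along the tool's axes as they then stand; what a row does not reach is not made up. A row lasts 1/10 s, in which the tool goes at most 50 mm and 8.59 degrees, less where a joint would pass 70% of its speed; a pose out of reach is approached as far as the arm can. A call with a gripper value outside its range is refused whole. The fingers move at their own pace and stop on an object; "force" is the grip in N (left out, the last holds). Time passes only in rows, so rows that do not move let the fingers close, or fill a call up. It gives the time, the measured TCP pose, the force and the opening at its end, in the units of the state.
- bot.read_state(): the state, without advancing time (a new reading comes with each control period).
- bot.capture(name): name is "side" or "top" or "wrist"; returns a dict with "img" (400x640x3 uint8, blue, green, red), "fov_y" (degrees; the focal length in pixels is half the picture's height over the tangent of half this angle, whatever the lens; pixels are square), "cx", "cy" (the principal point, pixels), "world_to_cam" (4x4, takes a point from world to camera coordinates). Camera axes: x right, y down, z forward; pixel columns grow to the right and rows downward; lengths in mm; the calibration is good to about 2 mm. The wrist camera is an equidistant fisheye: a pixel r from the principal point sees the ray r / f radians off the axis. A picture is of the moment at which its call begins. There is no depth.
- bot.finish_job(): hands the job in, once; it reports no verdict.
The state is a dict: "clock": time; "joint_positions": joint angles; "qvel": joint speeds; "joint_efforts": joint torques, N m; "ee_pos": TCP position; "tool_rot": TCP orientation; "ft_force": force on the tool from outside, world axes, zero at the start; "wrist_torque": the same for the moment, N m; "grip_width": finger opening in mm.
Only numpy, scipy, OpenCV 4.12 (cv2) and the standard library are available. Lean on these libraries where they do the work, as an engineer would, in place of code of your own. Each camera call takes 0.05 s, during which the arm holds its last target.

## Working session

There is one attempt and no reset: what is moved stays moved. The work goes in short steps, Python scripts to look and compute and a tool call to move; the robot and the scene stay as the last step left them, time stands still between calls to the robot, and variables do not carry over. Pictures are saved under pics/ and viewed, and the job is handed in when it is done.

Besides the shell and the picture viewer there is one more tool, called after ">>>" as a command line: name --argument value ..., lists and objects as JSON in quotes. send_rows: Moves the arm, as the interface text tells. Its arguments: {"type":"object","properties":{"increments":{"type":"array"},"force":{"type":"number"}},"required":["increments"]}

```bash
mkdir -p pics; ls; cat > h.py <<'E'
import numpy as np, cv2
from workcell import bot
def ray(c,u,v,name):
    f=200/np.tan(np.radians(c['fov_y'])/2)
    x=(u-c['cx']);y=(v-c['cy'])
    if name=='wrist':
        r=np.hypot(x,y);t=r/f
        d=np.array([np.sin(t)*x/max(r,1e-9),np.sin(t)*y/max(r,1e-9),np.cos(t)])
    else: d=np.array([x/f,y/f,1.])
    T=c['world_to_cam'];R=T[:3,:3];o=-R.T@T[:3,3]
    return o,R.T@d
def onz(c,u,v,z,name):
    o,d=ray(c,u,v,name);return o+d*(z-o[2])/d[2]
def proj(c,p,name):
    T=c['world_to_cam'];q=T[:3,:3]@np.array(p)+T[:3,3]
    f=200/np.tan(np.radians(c['fov_y'])/2)
    if name=='wrist':
        r=np.hypot(q[0],q[1]);t=np.arctan2(r,q[2]);return c['cx']+f*t*q[0]/r,c['cy']+f*t*q[1]/r
    return c['cx']+f*q[0]/q[2],c['cy']+f*q[1]/q[2]
E
python3 - <<'E'
from h import *
for n in ['side','top','wrist']:
    c=bot.capture(n);cv2.imwrite(f'pics/{n}0.png',c['img']);print(n,c['fov_y'],c['cx'],c['cy'],c['world_to_cam'].round(3).tolist())
s=bot.read_state();print(s);print(bot.hold_point_z)
E
```

```text
pics
side 43.73727366954662 321.04643758382326 202.4161240186672 [[0.998, -0.066, -0.008, -465.363], [-0.053, -0.724, -0.688, 76.838], [0.039, 0.687, -0.726, 1287.627], [0.0, 0.0, 0.0, 1.0]]
top 48.70598733160914 326.3115862849267 197.49734873096477 [[-0.002, -1.0, 0.002, -20.455], [-0.979, 0.002, -0.206, 478.446], [0.206, -0.003, -0.979, 1350.257], [0.0, 0.0, 0.0, 1.0]]
wrist 65.70646984690485 316.16208030712784 197.89051243398154 [[0.393, -0.92, -0.002, -523.267], [-0.891, -0.381, 0.246, -31.828], [-0.227, -0.095, -0.969, 388.967], [0.0, 0.0, 0.0, 1.0]]
{'clock': 0.15, 'joint_positions': array([-1.31302312e+00,  3.42581385e-01,  1.52478766e+00,  2.21267339e-06,
        1.27540530e+00, -1.45999997e-01]), 'qvel': array([-6.04038050e-05, -3.01313897e-03, -3.37499661e-03, -7.53023068e-04,
        1.54489829e-03, -7.42733496e-04]), 'joint_efforts': array([ 1.09571283e-03, -4.31469548e+01, -2.44353837e+01,  7.17744324e-02,
        5.37733140e-02, -8.35303581e-05]), 'ee_pos': array([ 206.19982424, -482.43526863,  189.29839571]), 'tool_rot': array([[ 9.19585367e-01,  3.92890142e-01, -2.99199359e-04],
       [ 3.92890217e-01, -9.19584673e-01,  1.14318830e-03],
       [ 1.74008270e-04, -1.16881174e-03, -9.99999302e-01]]), 'ft_force': array([ 0.16042503,  0.48762517, -0.36669001]), 'wrist_torque': array([-0.01338447, -0.00208773, -0.01435975]), 'grip_width': 91.81560374370338}
18.8
```

View pics/top0.png

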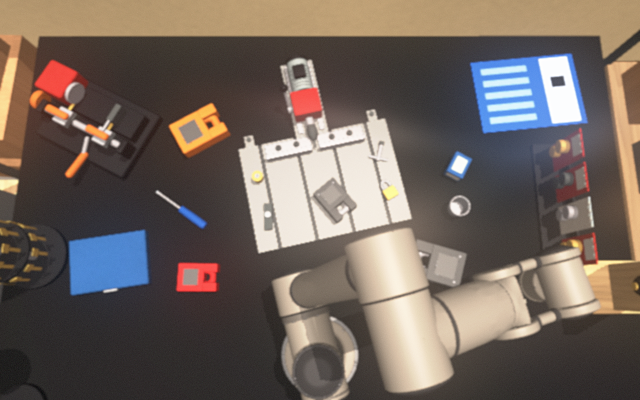

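View pics/side0.png

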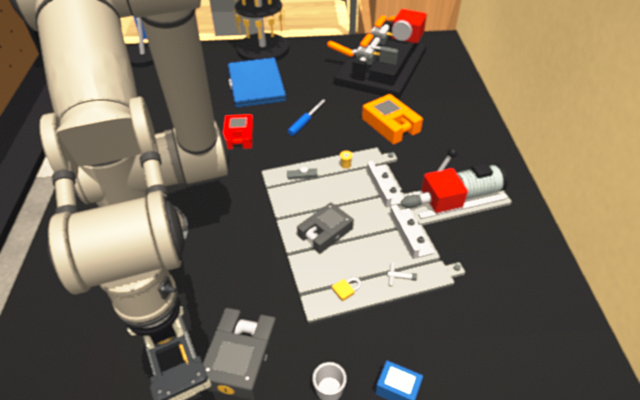

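View pics/wrist0.png

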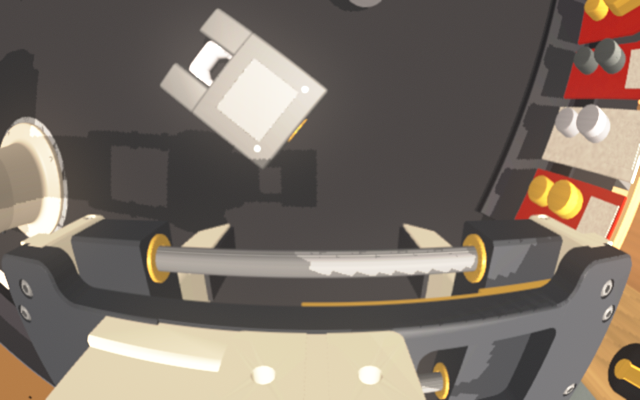

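The target is the dark padlock in mid-table, at top (335,200) and side (327,227). The bigger dark one off the table and the orange and red ones are distractors. Next I'll zoom in.

```bash
python3 - <<'E'
import cv2
t=cv2.imread('pics/top0.png')[95:260,225:425];cv2.imwrite('pics/topz.png',cv2.resize(t,None,fx=4,fy=3.6 if 0 else 4,interpolation=cv2.INTER_CUBIC)[:600])
s=cv2.imread('pics/side0.png')[140:325,250:510];cv2.imwrite('pics/sidez.png',cv2.resize(s,None,fx=3,fy=3,interpolation=cv2.INTER_CUBIC))
E
```

```text
(no output)
```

View pics/topz.png

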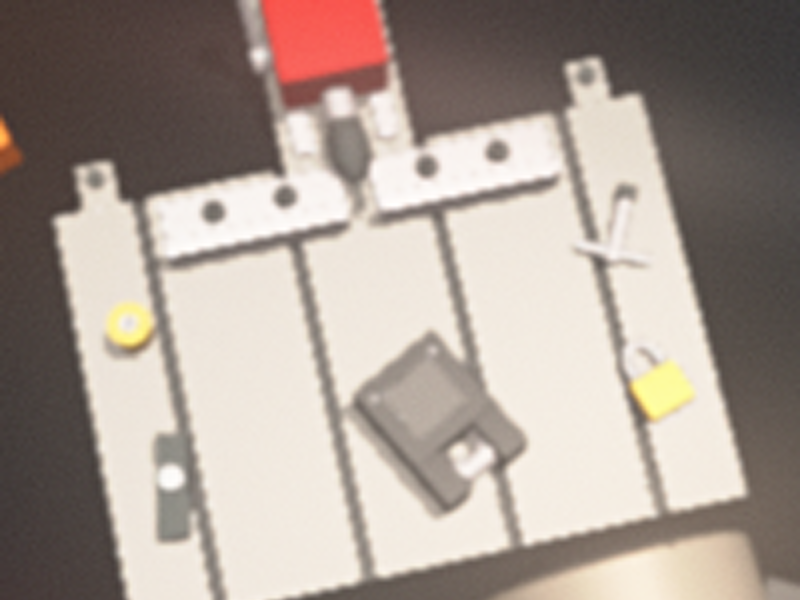

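View pics/sidez.png

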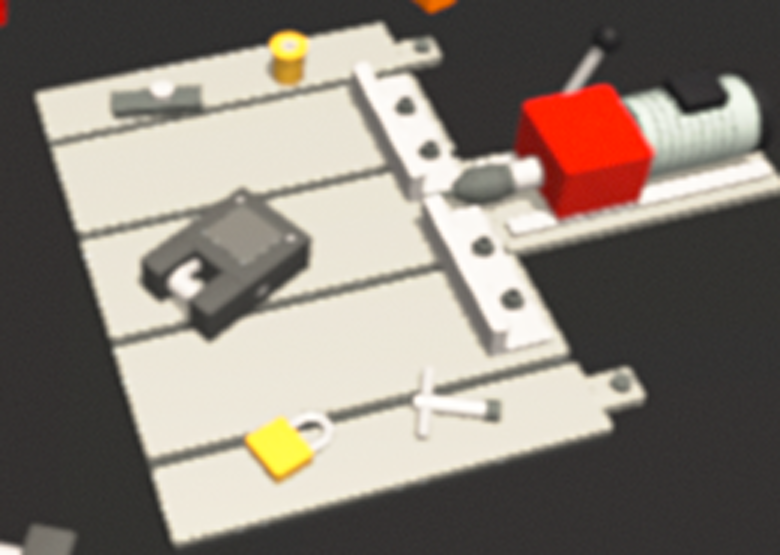

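```bash
python3 - <<'E'
from h import *
c=bot.capture('top')
P=lambda x,y,z:onz(c,225+(x-1.5)/4,95+(y-1.5)/4,z,'top')
def show(n,pts,z):
    q=[P(*p,z)[:2] for p in pts];print(n,[a.round(1).tolist() for a in q]);return q
L=show('L edge',[(57,215),(128,600)],20);R=show('R edge',[(642,97),(745,493)],20);F=show('front',[(745,493),(217,600)],20)
f=show('fence top front',[(170,262),(350,222),(382,213),(557,176)],56)
p=show('padlock top',[(432,332),(355,400),(445,512),(525,440)],60)
for n,q in [('L',L),('R',R),('F',F),('f',[f[0],f[3]])]:
    d=q[1]-q[0];print(n,np.degrees(np.arctan2(d[1],d[0])),np.linalg.norm(d))
c=np.mean(p,0);print('center',c)
for i in range(4):
    d=p[(i+1)%4]-p[i];print(np.linalg.norm(d),np.degrees(np.arctan2(d[1],d[0])))
print('fence mid',(f[1]+f[2])/2,(f[0]+f[3])/2)
show('objs cyl',[(128,322)],58);show('clamp',[(172,488)],32);show('key',[(620,230)],30);show('small',[(660,387)],38)
E
```

```text
L edge [[651.5, 267.7], [332.6, 199.4]]
R edge [[754.5, -220.0], [417.4, -292.6]]
front [[417.4, -292.6], [332.5, 129.0]]
fence top front [[600.0, 168.3], [633.3, 24.0], [640.9, -1.8], [672.1, -143.8]]
padlock top [[540.7, -41.6], [485.6, 19.3], [396.4, -51.0], [453.2, -114.0]]
L -167.89798368851308 326.0818601622728
R -167.84815722071227 344.9150863609573
F 101.38149262577817 430.06248816301627
f -76.99341425177114 320.28173189775396
center [468.97119937 -46.83617614]
82.14180656875052 132.14127106648726
113.51179822847476 -141.76851784907151
84.91813980652377 -47.975408907620285
113.52911145421483 39.635381474355405
fence mid [637.12499072  11.06137654] [636.05847698  12.2236617 ]Traceback (most recent call last):
  File "<stdin>", line 15, in <module>
  File "<stdin>", line 5, in show
  File "<stdin>", line 3, in <lambda>
  File "h.py", line 13, in onz
    o,d=ray(c,u,v,name);return o+d*(z-o[2])/d[2]
        ~~~^^^^^^^^^^^^
  File "h.py", line 4, in ray
    f=200/np.tan(np.radians(c['fov_y'])/2)
                            ~^^^^^^^^^
IndexError: only integers, slices (`:`), ellipsis (`...`), numpy.newaxis (`None`) and integer or boolean arrays are valid indices
```

>>> send_rows --increments '[[0,[33,-24,0],0],[0,[33,-24,0],0],[0,[33,-24,0],0],[0,[33,-24,0],0],[0,[33,-24,0],0]]' --force 20

```text
clock: 0.7
ee_pos: [311.4, -306.1, 189.8]
tool_rot: [[0.92, 0.393, 0.0], [0.393, -0.92, -0.0], [0.0, 0.0, -1.0]]
ft_force: [0.3, -1.1, -0.4]
grip_width: 56.5
```

>>> send_rows --increments '[[0,[33,-24,0],0],[0,[33,-24,0],0],[0,[33,-24,0],0],[0,[33,-24,0],0],[0,[33,-24,0],0]]'

```text
clock: 1.2
ee_pos: [416.0, -130.8, 189.9]
tool_rot: [[0.92, 0.393, 0.0], [0.393, -0.92, -0.0], [0.0, 0.0, -1.0]]
ft_force: [0.8, -1.4, -0.3]
grip_width: 16.5
```

```bash
python3 - <<'E'
from h import *
c=bot.capture('wrist');cv2.imwrite('pics/w1.png',c['img'])
s=bot.read_state();print(s['clock'],s['ee_pos'],s['tool_rot'][:,0],s['grip_width'],s['ft_force'])
E
```

```text
1.25 [ 418.21569988 -126.23421519  189.90015889] [0.91855902 0.39527313 0.00291083] 12.554899874538565 [-0.29255251  3.95719976  0.19369618]
```

View pics/w1.png

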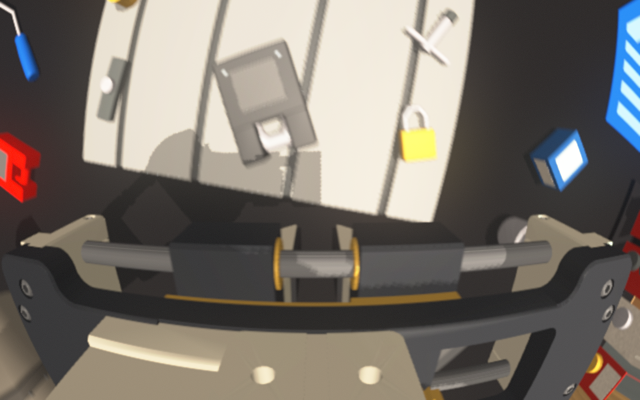

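>>> send_rows --increments '[[0,[0,0,0],-8],[0,[0,0,0],-8],[0,[0,0,0],0],[0,[0,0,0],0],[0,[0,0,0],0]]'

```text
clock: 1.75
ee_pos: [415.4, -132.6, 189.8]
tool_rot: [[0.778, 0.629, -0.0], [0.629, -0.778, -0.0], [-0.0, 0.0, -1.0]]
ft_force: [0.4, 0.6, 0.5]
grip_width: 0.9
```

```bash
python3 - <<'E'
from h import *
c=bot.capture('wrist');np.save('pics/w2.npy',c,allow_pickle=True)
cv2.imwrite('pics/w2.png',cv2.resize(c['img'][:210,100:500],None,fx=2,fy=2,interpolation=cv2.INTER_CUBIC))
s=bot.read_state();print(s['clock'],s['ee_pos'],s['tool_rot'][:,0],s['grip_width'],s['ft_force'])
E
```

```text
1.8 [ 415.37951476 -132.63793038  189.80280669] [ 7.77296527e-01  6.29134410e-01 -6.46992511e-05] 0.3205136013712758 [ 0.10893502 -0.04911828 -0.43210927]
```

View pics/w2.png

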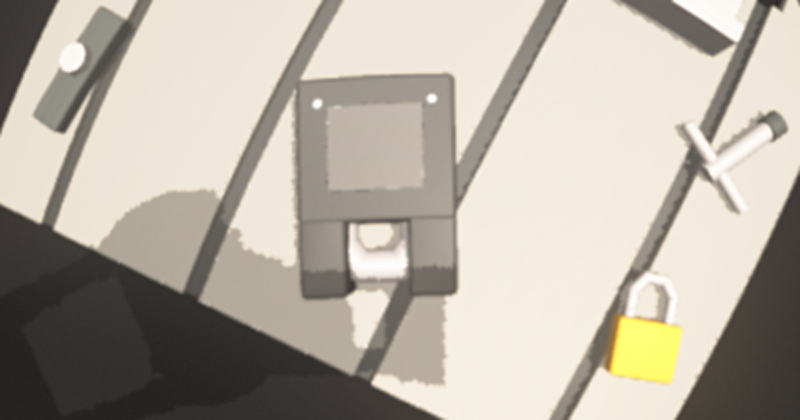

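```bash
cat >> h.py <<'E'
TY=np.radians(12.4);TX=np.array([np.cos(TY),np.sin(TY)]);TYv=np.array([-np.sin(TY),np.cos(TY)]);FM=np.array([636.6,11.6]);TO=FM-115*TX
def tt(p): d=np.array(p)[:2]-TO;return np.array([d@TX,d@TYv])
def tw(p): return TO+p[0]*TX+p[1]*TYv
E
python3 - <<'E'
from h import *
c=np.load('pics/w2.npy',allow_pickle=True).item()
P=lambda x,y,z:onz(c,100+(x-.5)/2,(y-.5)/2,z,'wrist')[:2]
q=[P(*a,60) for a in [(297,80),(454,74),(456,265),(302,270)]]
b=[P(302,298,20),P(456,293,20)]
for a in q+b: print(a.round(1),tt(a).round(1))
for i in range(4):
    d=q[(i+1)%4]-q[i];print(np.linalg.norm(d).round(1),np.degrees(np.arctan2(d[1],d[0])).round(1))
print(np.mean(q,0),tt(np.mean(q,0)))
print('slots')
for a,b2 in [((148,0),(46,225)),((335,0),(190,295)),((558,0),(365,375)),((760,20),(560,410))]:
    d=P(*a,20)-P(*b2,20);print(np.degrees(np.arctan2(d[1],d[0])),tt(P(*a,20)),tt(P(*b2,20)))
print('front',[tt(P(*a,20)) for a in [(0,205),(360,380)]])
E
```

```text
[489.8  21.4] [-26.2  41. ]
[542.3 -42.5] [ 11.3 -32.6]
[ 463.4 -107.6] [-79.8 -79.2]
[411.1 -45.5] [-117.5   -7.4]
[391.1 -50.1] [-138.    -7.6]
[ 450.4 -120.1] [-95.2 -88.7]
82.6 -50.6
102.3 -140.5
81.2 130.1
103.3 40.3
[476.6611555  -43.56509712] [-53.05373083 -19.53370099]
slots
11.335342229891815 [ -4.3238878  176.14570995] [-167.15610038  179.17177116]
11.970837532917328 [35.62472204 57.38433601] [-166.60117371   58.89909657]
12.397486594157208 [ 96.70992531 -61.88652462] [-163.7423032   -61.87509931]
11.70648500010241 [ 165.35866525 -182.41895847] [-129.94184047 -178.8444311 ]
front [array([-168.99069764,  225.04805294]), array([-167.90841047,  -60.45526483])]
```

>>> send_rows --increments '[[0,[10,13.5,0],0],[0,[0,0,40],0],[0,[0,0,40],0],[0,[0,0,40],0],[0,[0,0,25],0]]'

```text
clock: 2.3
ee_pos: [430.4, -136.2, 42.4]
tool_rot: [[0.777, 0.629, -0.003], [0.629, -0.777, 0.001], [-0.001, -0.003, -1.0]]
ft_force: [0.2, -0.6, -0.3]
grip_width: 0.3
```

>>> send_rows --increments '[[0,[0,0,17],0],[0,[0,0,0],0],[0,[4,0,0],0],[0,[4,0,0],0],[0,[4,0,0],0]]'

```text
clock: 2.8
ee_pos: [442.2, -129.2, 28.9]
tool_rot: [[0.776, 0.631, 0.002], [0.631, -0.776, -0.001], [0.001, 0.002, -1.0]]
ft_force: [0.3, 0.3, -0.0]
grip_width: 0.2
```

>>> send_rows --increments '[[0,[4,0,0],0],[0,[4,0,0],0],[0,[4,0,0],0],[0,[4,0,0],-1],[0,[4,0,0],-1]]'

```text
clock: 3.3
ee_pos: [456.8, -116.1, 27.8]
tool_rot: [[0.752, 0.659, 0.0], [0.659, -0.752, -0.0], [-0.0, 0.0, -1.0]]
ft_force: [0.0, 0.5, 0.3]
grip_width: 0.6
```

```bash
python3 - <<'E'
from h import *
c=bot.capture('wrist');np.save('pics/w3.npy',c,allow_pickle=True)
cv2.imwrite('pics/w3.png',c['img'])
c=bot.capture('top');cv2.imwrite('pics/t3.png',cv2.resize(c['img'][95:260,225:425],None,fx=3.6,fy=3.6,interpolation=cv2.INTER_CUBIC))
s=bot.read_state();print(s['clock'],s['ee_pos'],s['tool_rot'][:,0],s['grip_width'],s['ft_force'])
E
```

```text
3.4 [ 456.87542371 -116.04699315   27.77600789] [7.52266012e-01 6.58859504e-01 3.28803057e-05] 0.5539030125368056 [ 0.53922301  0.81655819 -0.15157038]
```

View pics/w3.png

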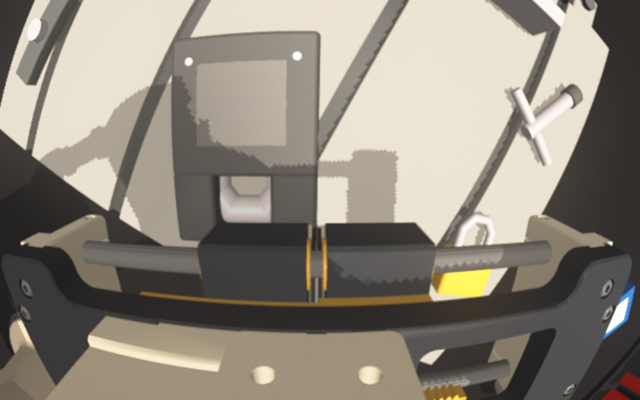

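View pics/t3.png

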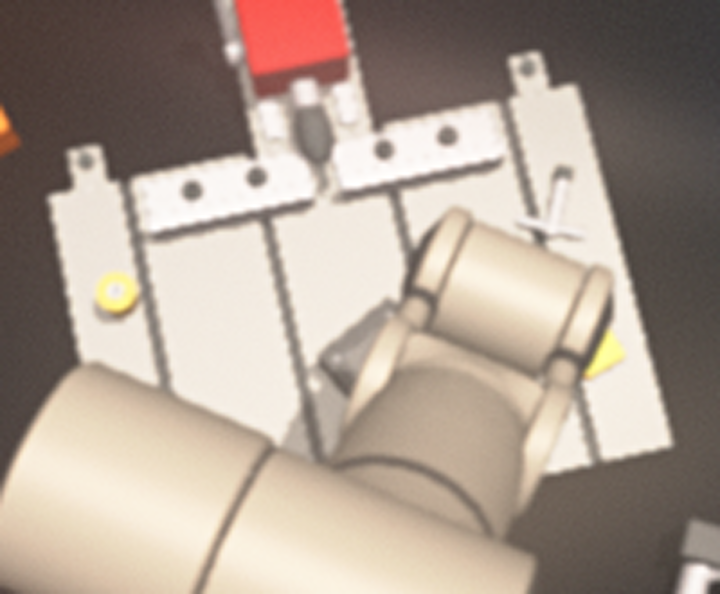

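```bash
python3 - <<'E'
from h import *
c=np.load('pics/w3.npy',allow_pickle=True).item()
a=onz(c,174,40,60,'wrist');b=onz(c,320,32,60,'wrist');d=b-a
print(a,b,np.linalg.norm(d),np.degrees(np.arctan2(d[1],d[0])))
py=d[:2]/np.linalg.norm(d[:2]);px=np.array([-py[1],py[0]])*1
m=(a+b)[:2]/2;cen=m+60*px;print(px,cen,'tcp in pad',(np.array([456.9,-116])-cen)@px,(np.array([456.9,-116])-cen)@py)
print(proj(c,[456.9,-116,28],'wrist'))
s=cv2.imread('pics/w3.png')
E
```

```text
[489.94356709  20.3835523   60.        ] [542.20383792 -42.219215    60.        ] 81.54901826819795 -50.14515103411764
[0.7676704  0.64084488] [562.13392638  27.53286146] tcp in pad -172.76726951307126 42.74730592413539
(np.float64(318.1330447335639), np.float64(220.5678094981444))
```

```bash
python3 - <<'E'
from h import *
c=bot.capture('side');cv2.imwrite('pics/s3.png',cv2.resize(c['img'][140:325,250:510],None,fx=3,fy=3,interpolation=cv2.INTER_CUBIC))
E
```

```text
(no output)
```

View pics/s3.png

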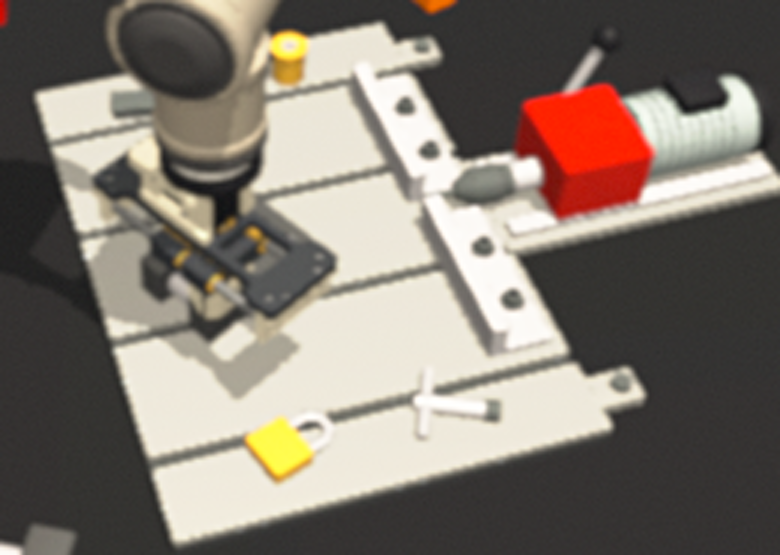

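>>> send_rows --increments '[[0,[-10,0,0],1],[0,[-10,0,0],1],[0,[-8,0,0],0],[0,[0,-6,0],0],[0,[0,-6,0],0]]'

```text
clock: 3.95
ee_pos: [427.0, -125.1, 27.9]
tool_rot: [[0.777, 0.63, 0.0], [0.63, -0.777, 0.0], [0.0, -0.0, -1.0]]
ft_force: [0.4, 0.0, -0.5]
grip_width: 0.3
```

>>> send_rows --increments '[[0,[2,0,0],0],[0,[3,0,0],0],[0,[3,0,0],0],[0,[3,0,0],0],[0,[3,0,0],0]]'

```text
clock: 4.45
ee_pos: [438.8, -116.0, 27.8]
tool_rot: [[0.775, 0.631, 0.0], [0.631, -0.775, -0.0], [0.0, 0.0, -1.0]]
ft_force: [-0.0, -0.2, -0.6]
grip_width: 0.6
```

>>> send_rows --increments '[[0,[3,0,0],0],[0,[3,0,0],0],[0,[2,0,0],0],[0,[2,0,0],0],[0,[0,0,0],0]]'

```text
clock: 4.95
ee_pos: [446.4, -109.9, 27.8]
tool_rot: [[0.776, 0.631, 0.0], [0.631, -0.776, -0.0], [0.0, 0.0, -1.0]]
ft_force: [-0.7, 0.4, -0.4]
grip_width: 0.4
```

```bash
python3 - <<'E'
from h import *
c=bot.capture('wrist');np.save('pics/w4.npy',c,allow_pickle=True)
cv2.imwrite('pics/w4.png',c['img'])
s=bot.read_state();print(s['clock'],s['ee_pos'],s['tool_rot'][:,0],s['grip_width'],s['ft_force'])
E
```

```text
5.0 [ 446.23287552 -109.93875534   27.81682485] [ 7.75520121e-01  6.31322846e-01 -7.64288557e-05] 0.1184423326191035 [-1.29781814  0.25657591  0.62190587]
```

View pics/w4.png

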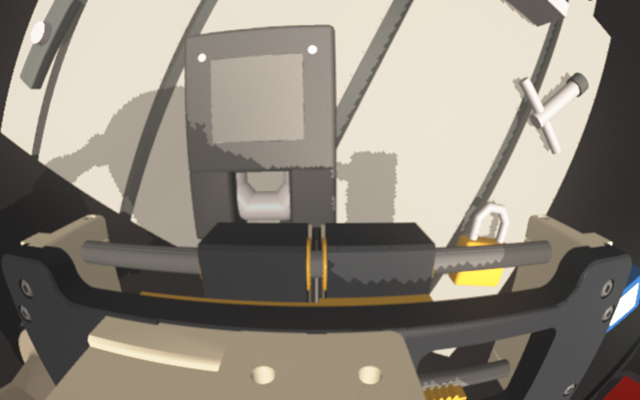

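```bash
cat >> h.py <<'E'
def pad2(c,l,r,z=60):
    "far-left, far-right top corners in wrist view (shackle end toward viewer): pose"
    a=onz(c,*l,z,'wrist')[:2];b=onz(c,*r,z,'wrist')[:2];d=b-a;py=d/np.linalg.norm(d);px=np.array([py[1],-py[0]])*1.
    # px = py rotated -90
    cen=(a+b)/2+60*px
    s=bot.read_state();t=s['ee_pos'][:2]-cen
    print('L',np.linalg.norm(d).round(1),'px yaw',np.degrees(np.arctan2(px[1],px[0])).round(2),'cen',cen.round(1),'table',tt(cen).round(1),'yaw_t',(np.degrees(np.arctan2(px[1],px[0]))-np.degrees(TY)).round(2),'tcp in pad',(t@px).round(1),(t@py).round(1))
E
python3 - <<'E'
from h import *
c=np.load('pics/w4.npy',allow_pickle=True).item()
pad2(c,(187,40),(334,27))
cv2.imwrite('pics/w4z.png',cv2.resize(c['img'][10:260,150:400],None,fx=2.4,fy=2.4,interpolation=cv2.INTER_CUBIC))
E
```

```text
L 80.6 px yaw -139.27 cen [469.5 -51.6] table [-61.7 -25.8] yaw_t -151.67 tcp in pad 55.7 29.0
```

View pics/w4z.png

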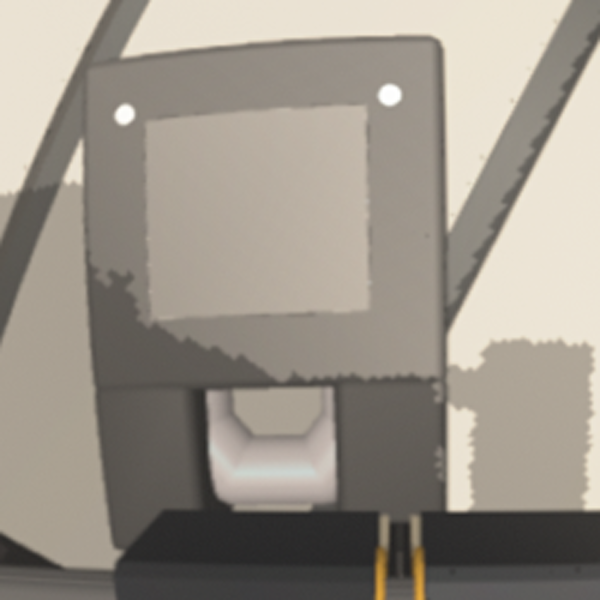

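```bash
python3 - <<'E'
from h import *
c=np.load('pics/w4.npy',allow_pickle=True).item()
s=bot.read_state();R=s['tool_rot'];t=s['ee_pos']
cen=np.array([470,-49.]);px=np.array([-.767,-.641]);py=np.array([.641,-.767])
for x,y,z in [(60,42,60),(60,-42,60),(60,-42,20),(60,29,60),(60,29,20),(34,-42,60),(34,42,60)]:
    print('pad',x,y,z,np.round(proj(c,[*(cen+x*px+y*py),z],'wrist'),0))
for o in [(9.5,0,0),(9.5,0,-40),(9.5,19,-20),(-9.5,0,0),(9.5,8,-66),(0,0,-66)]:
    print('tool',o,np.round(proj(c,t+R@np.array(o),'wrist'),0))
T=c['world_to_cam'];o=-T[:3,:3].T@T[:3,3];print('cam in tool',R.T@(o-t))
c=bot.capture('side');cv2.imwrite('pics/s4.png',cv2.resize(c['img'][180:280,290:390],None,fx=6,fy=6,interpolation=cv2.INTER_CUBIC))
for o in [(9.5,0,0),(9.5,0,-40),(9.5,19,0),(-9.5,0,0)]:
    print('side tool',o,(np.array(proj(c,t+R@np.array(o),'side'))-[290,180])*6)
for x,y,z in [(60,42,60),(60,-42,60),(60,42,20),(-60,42,60),(-60,-42,60)]:
    print('side pad',x,y,z,(np.array(proj(c,[*(cen+x*px+y*py),z],'side'))-[290,180])*6)
E
```

```text
pad 60 42 60 [337. 243.]
pad 60 -42 60 [195. 242.]
pad 60 -42 20 [215. 221.]
pad 60 29 60 [314. 243.]
pad 60 29 20 [314. 221.]
pad 34 -42 60 [190. 200.]
pad 34 42 60 [337. 199.]
tool (9.5, 0, 0) [318. 207.]
tool (9.5, 0, -40) [319. 228.]
tool (9.5, 19, -20) [350. 216.]
tool (-9.5, 0, 0) [318. 234.]
tool (9.5, 8, -66) [337. 247.]
tool (0, 0, -66) [319. 266.]
cam in tool [  65.06142796   -1.1955309  -194.62736201]
side tool (9.5, 0, 0) [171.06946676 402.50446178]
side tool (9.5, 0, -40) [169.85089612 339.65747779]
side tool (9.5, 19, 0) [203.06378543 429.55539929]
side tool (-9.5, 0, 0) [136.42712238 427.96431571]
side pad 60 42 60 [165.73444976 383.44516764]
side pad 60 -42 60 [ 24.61960232 267.69639778]
side pad 60 42 20 [167.05469945 445.50115168]
side pad -60 42 60 [376.6525828 225.4597609]
side pad -60 -42 60 [234.8118725  120.02667831]
```

View pics/s4.png

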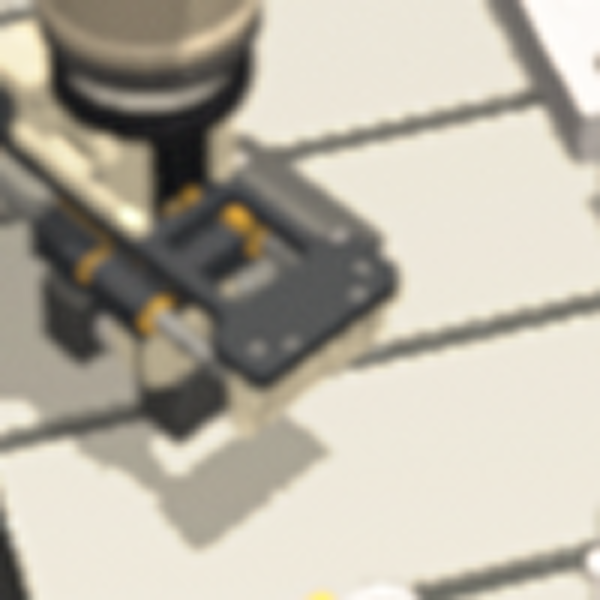

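>>> send_rows --increments '[[0,[2,0,0],0],[0,[2,0,0],0],[0,[2,0,0],0],[0,[2,0,0],0],[0,[2,0,0],0]]'

```text
clock: 5.55
ee_pos: [454.1, -103.5, 27.8]
tool_rot: [[0.776, 0.631, 0.0], [0.631, -0.776, -0.0], [-0.0, 0.0, -1.0]]
ft_force: [0.3, -0.8, 0.2]
grip_width: 0.5
```

```bash
python3 - <<'E'
from h import *
c=bot.capture('wrist');np.save('pics/w5.npy',c,allow_pickle=True)
cv2.imwrite('pics/w5.png',c['img'])
s=bot.read_state();print(s['clock'],s['ee_pos'],s['tool_rot'][:,0],s['grip_width'],s['ft_force'],s['wrist_torque'])
c=bot.capture('side');cv2.imwrite('pics/s5.png',cv2.resize(c['img'][180:280,290:390],None,fx=6,fy=6,interpolation=cv2.INTER_CUBIC))
E
```

```text
5.6 [ 454.26909789 -103.42870364   27.82479629] [7.75589754e-01 6.31237297e-01 9.36984096e-05] 0.6136701075203962 [-0.02467548 -0.14695458  0.10923543] [ 0.0023627  -0.02779242  0.05440616]
```

View pics/w5.png

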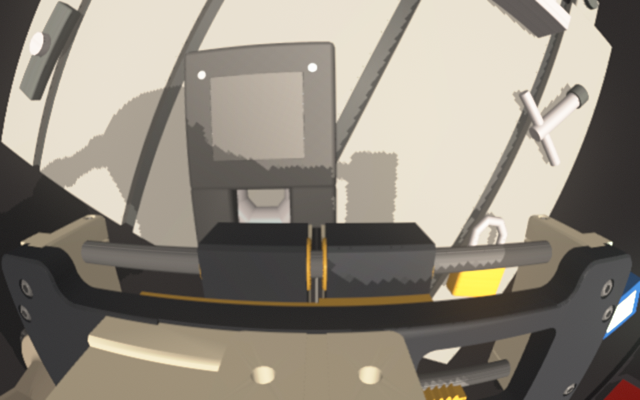

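View pics/s5.png

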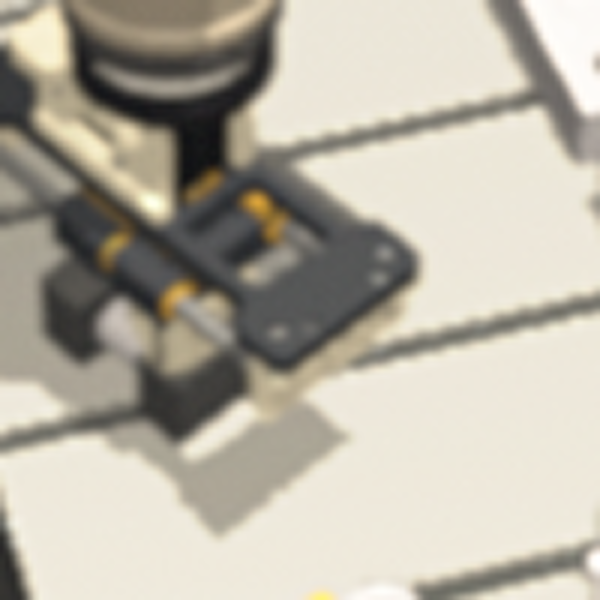

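```bash
python3 - <<'E'
from h import *
c=bot.capture('side');im=c['img'].copy()
s=bot.read_state();R=s['tool_rot'];t=s['ee_pos']
print(t)
crop=cv2.resize(im[130:290,230:390],None,fx=5,fy=3.75 if 0 else 5,interpolation=cv2.INTER_CUBIC)[:600+200]
def m(p,col):
    u,v=proj(c,p,'side');cv2.circle(crop,(int((u-230)*5),int((v-130)*5)),3,col,-1)
for k in range(-140,1,20): m(t+R@np.array([0,0,k]),(0,0,255) if k else (0,255,0))
for o in [(9.5,0,0),(9.5,19,0),(-9.5,19,0),(-9.5,-19,0),(9.5,-19,0)]: m(t+R@np.array(o),(255,0,255))
cv2.imwrite('pics/s6.png',cv2.resize(crop,(600,600)))
c=np.load('pics/w5.npy',allow_pickle=True).item()
pad2(c,(187,54),(334,43))
E
```

```text
[ 454.01875492 -103.56221132   27.79770974]
L 80.3 px yaw -139.83 cen [470.2 -50.4] table [-60.8 -24.8] yaw_t -152.23 tcp in pad 46.7 30.2
```

View pics/s6.png

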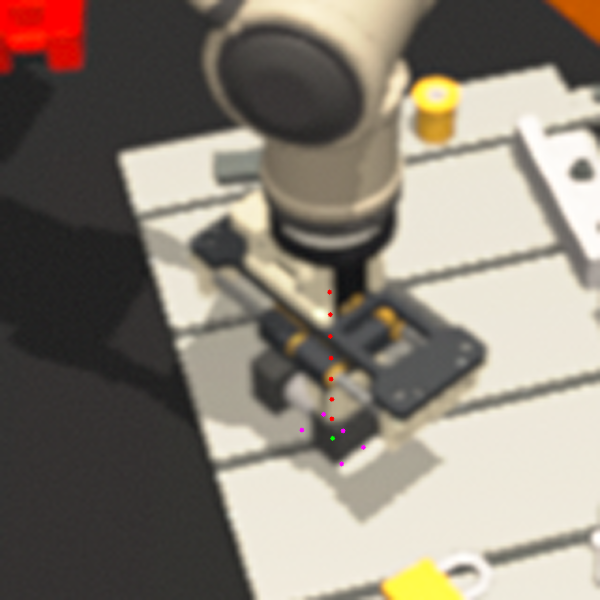

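>>> send_rows --increments '[[0,[0,0,-10],0],[0,[0,0,-25],0],[0,[0,0,-30],0],[0,[0,0,-30],0],[0,[0,0,-25],0]]'

```text
clock: 6.2
ee_pos: [454.1, -103.8, 150.2]
tool_rot: [[0.776, 0.631, 0.002], [0.631, -0.776, -0.001], [0.001, 0.002, -1.0]]
ft_force: [0.2, -0.2, -0.4]
grip_width: 0.5
```

```bash
python3 - <<'E'
from h import *
c=bot.capture('side');im=c['img'].copy()
s=bot.read_state();R=s['tool_rot'];t=s['ee_pos']
print(t,s['grip_width'])
crop=cv2.resize(im[110:270,230:390],None,fx=5,fy=5,interpolation=cv2.INTER_CUBIC)
def m(p,col):
    u,v=proj(c,p,'side');cv2.circle(crop,(int((u-230)*5),int((v-110)*5)),3,col,-1)
for k in range(-60,1,20): m(t+R@np.array([0,0,k]),(0,0,255) if k else (0,255,0))
cv2.imwrite('pics/s7.png',cv2.resize(crop,(600,600)))
c=bot.capture('wrist');np.save('pics/w7.npy',c,allow_pickle=True);cv2.imwrite('pics/w7.png',c['img'])
E
```

```text
[ 456.19801557 -104.56332833  153.82807717] 0.5461414404157386
```

View pics/s7.png

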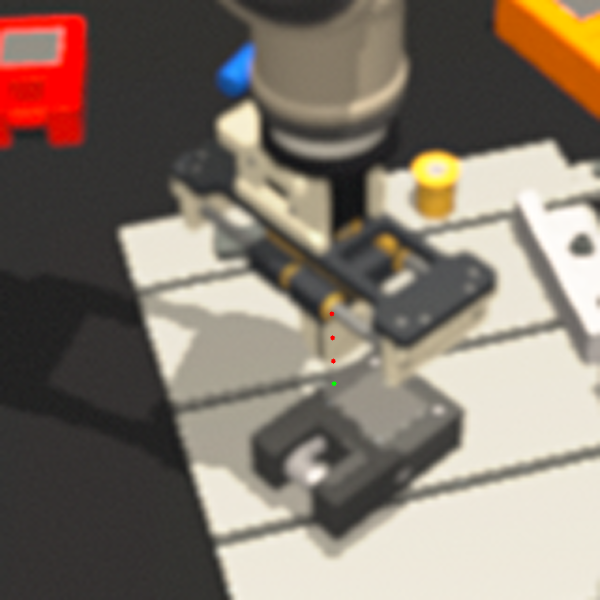

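View pics/w7.png

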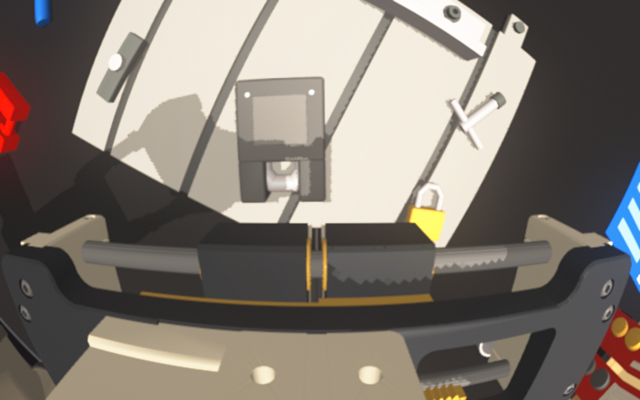

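```bash
python3 - <<'E'
from h import *
c=np.load('pics/w7.npy',allow_pickle=True).item()
s=bot.read_state();R=s['tool_rot'];t=s['ee_pos'];print(t)
for o in [(9.5,0,0),(9.5,0,-19),(9.5,0,-30),(9.5,0,-38),(9.5,8,-38),(9.5,-8,-38),(0,0,-19),(0,0,-38),(-9.5,0,-38),(-9.5,0,-19)]:
    print(o,np.round(proj(c,t+R@np.array(o),'wrist'),1))
cv2.imwrite('pics/w7z.png',cv2.resize(c['img'][180:320,180:460],None,fx=2.8,fy=2.8,interpolation=cv2.INTER_CUBIC))
w=cv2.imread('pics/wrist0.png');cv2.imwrite('pics/w0z.png',cv2.resize(w[180:320,120:520],None,fx=2,fy=2,interpolation=cv2.INTER_CUBIC))
E
```

```text
[ 455.95100989 -104.49490738  151.74252667]
(9.5, 0, 0) [317.8 206.2]
(9.5, 0, -19) [317.9 214.8]
(9.5, 0, -30) [318.  220.6]
(9.5, 0, -38) [318.1 225.2]
(9.5, 8, -38) [332.9 225.2]
(9.5, -8, -38) [303.4 225.2]
(0, 0, -19) [317.9 229.6]
(0, 0, -38) [318.1 241.4]
(-9.5, 0, -38) [318.1 257. ]
(-9.5, 0, -19) [317.9 244. ]
```

View pics/w7z.png

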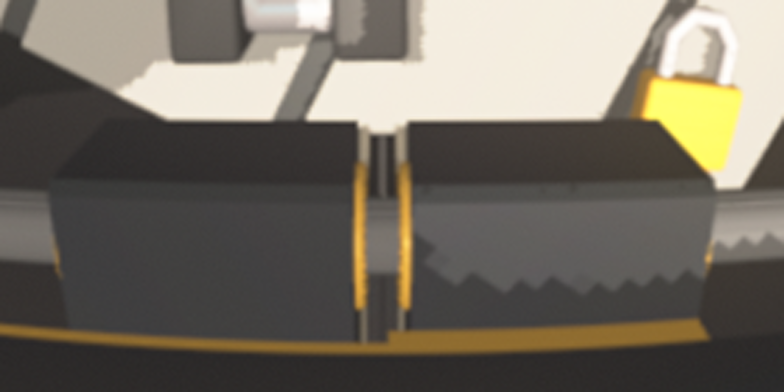

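View pics/w0z.png

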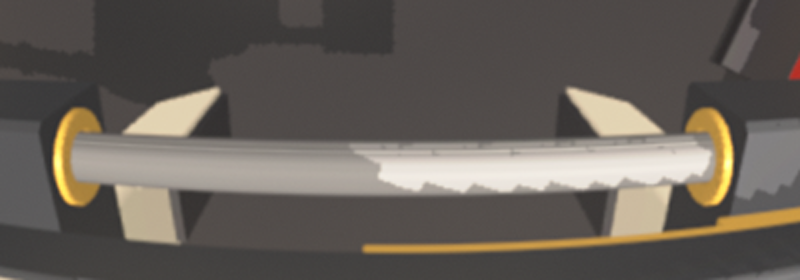

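```bash
python3 - <<'E'
from h import *
c=np.load('pics/w7.npy',allow_pickle=True).item()
s=bot.read_state();R=s['tool_rot'];t=s['ee_pos']
for x in (-9.5,0,5,9.5):
  for z in (0,-10,-19,-30,-40):
    a=proj(c,t+R@np.array([x,-46,z]),'wrist');b=proj(c,t+R@np.array([x,46,z]),'wrist');print(x,z,np.round(a,1),np.round(b,1))
E
```

```text
-9.5 0 [250.8 232.7] [384.5 232.6]
-9.5 -10 [247.9 238. ] [387.6 237.9]
-9.5 -19 [245.  243.2] [390.6 243.1]
-9.5 -30 [241.1 250.2] [394.7 250. ]
-9.5 -40 [237.2 257.2] [398.7 257. ]
0 0 [250.  219.6] [385.4 219.5]
0 -10 [246.9 224.4] [388.6 224.3]
0 -19 [243.8 229.1] [391.8 229. ]
0 -30 [239.8 235.4] [396.  235.3]
0 -40 [235.7 241.8] [400.2 241.7]
5 0 [249.5 212.5] [385.8 212.5]
5 -10 [246.4 217. ] [389.1 217. ]
5 -19 [243.3 221.5] [392.4 221.4]
5 -30 [239.1 227.4] [396.7 227.3]
5 -40 [235.  233.5] [401.  233.4]
9.5 0 [249.1 206.1] [386.2 206.1]
9.5 -10 [245.9 210.3] [389.6 210.3]
9.5 -19 [242.8 214.5] [392.9 214.4]
9.5 -30 [238.6 220.1] [397.3 220. ]
9.5 -40 [234.3 225.8] [401.7 225.7]
```

>>> send_rows --increments '[[0,[-23,0,0],0],[0,[-23,0,30],0],[0,[0,0,40],0],[0,[0,0,40],0],[0,[0,0,12],0]]'

```text
clock: 6.8
ee_pos: [415.3, -131.5, 22.4]
tool_rot: [[0.776, 0.631, -0.006], [0.631, -0.776, 0.003], [-0.003, -0.006, -1.0]]
ft_force: [-0.7, 0.7, 0.1]
grip_width: 0.2
```

>>> send_rows --increments '[[0,[0,0,2],0],[0,[0,0,0],0],[0,[0,0,1],0],[0,[0,0,1],0],[0,[0,0,1],0]]'

```text
clock: 7.3
ee_pos: [418.8, -132.9, 21.5]
tool_rot: [[0.776, 0.631, 0.001], [0.631, -0.776, -0.001], [0.001, 0.002, -1.0]]
ft_force: [-0.9, -0.5, 0.3]
grip_width: 0.5
```

>>> send_rows --increments '[[0,[0,0,1],0],[0,[0,0,1],0],[0,[0,0,1],0],[0,[0,0,1],0],[0,[0,0,1],0]]'

```text
clock: 7.8
ee_pos: [418.2, -132.7, 15.7]
tool_rot: [[0.776, 0.631, -0.0], [0.631, -0.776, -0.0], [-0.0, -0.0, -1.0]]
ft_force: [-0.4, -0.5, 0.4]
grip_width: 0.5
```

>>> send_rows --increments '[[0,[0,0,2],0],[0,[0,0,2],0],[0,[0,0,2],0],[0,[0,0,2],0],[0,[0,0,2],0]]'

```text
clock: 8.3
ee_pos: [418.2, -132.7, 5.6]
tool_rot: [[0.776, 0.631, -0.0], [0.631, -0.776, -0.0], [-0.0, 0.0, -1.0]]
ft_force: [-0.2, 0.2, 0.4]
grip_width: 0.6
```

>>> send_rows --increments '[[0,[0,0,1.5],0],[0,[0,0,1.5],0],[0,[0,0,1],0],[0,[0,0,1],0],[0,[0,0,1],0]]'

```text
clock: 8.8
ee_pos: [418.3, -132.7, -0.2]
tool_rot: [[0.776, 0.631, 0.0], [0.631, -0.776, -0.0], [0.0, 0.0, -1.0]]
ft_force: [0.2, -0.5, -0.0]
grip_width: 0.7
```

```bash
python3 - <<'E'
from h import *
s=bot.read_state();R=s['tool_rot'];t=s['ee_pos'];print(t,s['ft_force'])
c=bot.capture('wrist');np.save('pics/w8.npy',c,allow_pickle=True);cv2.imwrite('pics/w8.png',c['img'])
c=bot.capture('side');cv2.imwrite('pics/s8.png',cv2.resize(c['img'][150:270,250:370],None,fx=5,fy=5,interpolation=cv2.INTER_CUBIC))
print((np.array(proj(c,t,'side'))-[250,150])*5)
E
```

```text
[ 4.18291599e+02 -1.32699929e+02 -2.33537716e-01] [ 0.19803567 -0.50693827 -0.04169962]
[274.53645861 571.8151803 ]
```

View pics/w8.png

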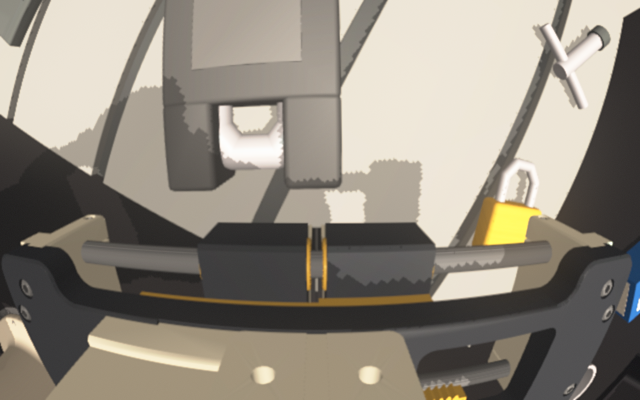

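View pics/s8.png

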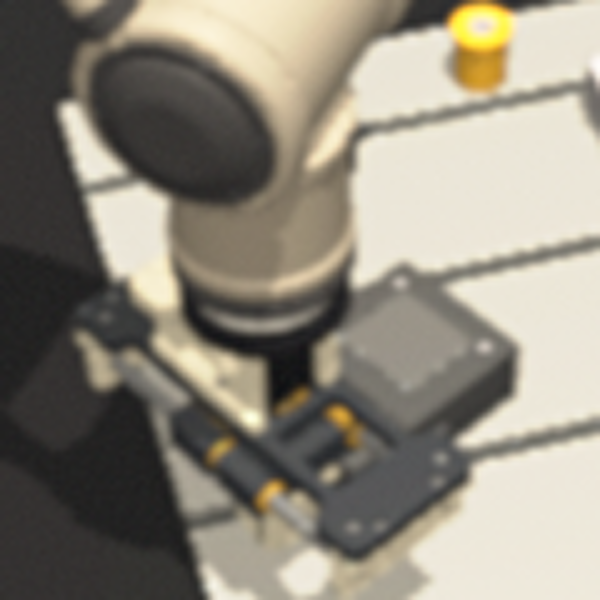

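>>> send_rows --increments '[[0,[5,0.5,-3],0],[0,[5,0.5,0],0],[0,[5,0,0],0],[0,[4,0,0],0],[0,[4,0,0],0]]'

```text
clock: 9.4
ee_pos: [437.1, -118.6, 2.8]
tool_rot: [[0.775, 0.631, 0.0], [0.631, -0.775, -0.0], [-0.0, 0.0, -1.0]]
ft_force: [-0.5, 0.4, -0.2]
grip_width: 0.5
```

>>> send_rows --increments '[[0,[3,0,0],0],[0,[3,0,0],0],[0,[3,0,0],0],[0,[3,0,0],0],[0,[3,0,0],0]]'

```text
clock: 9.9
ee_pos: [447.1, -110.5, 2.8]
tool_rot: [[0.775, 0.632, -0.003], [0.632, -0.775, -0.002], [-0.003, -0.001, -1.0]]
ft_force: [-6.6, -9.1, 3.7]
grip_width: 0.9
```

```bash
python3 - <<'E'
from h import *
s=bot.read_state();R=s['tool_rot'];t=s['ee_pos'];print(t,s['ft_force'],s['wrist_torque'])
c=bot.capture('wrist');np.save('pics/w9.npy',c,allow_pickle=True);cv2.imwrite('pics/w9.png',c['img'])
E
```

```text
[ 447.05092341 -110.53715734    2.75087853] [-6.61351541 -9.11243196  3.71739816] [-1.42288236  1.11957182  0.068813  ]
```

View pics/w9.png

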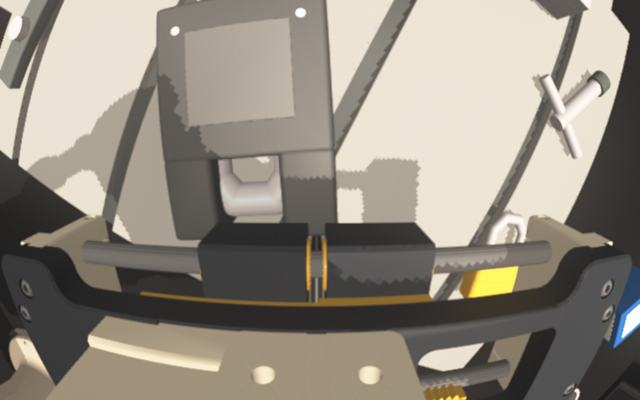

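>>> send_rows --increments '[[0,[4,0,0],-1.5],[0,[4,0,0],-2],[0,[4,0,0],-2],[0,[4,0,0],-2],[0,[4,0,0],-2]]'

```text
clock: 10.45
ee_pos: [462.9, -97.2, 2.8]
tool_rot: [[0.66, 0.752, -0.001], [0.752, -0.66, -0.002], [-0.002, 0.001, -1.0]]
ft_force: [-3.5, -9.6, 0.6]
grip_width: 0.6
```

```bash
python3 - <<'E'
from h import *
s=bot.read_state();R=s['tool_rot'];t=s['ee_pos'];print(t,s['ft_force'],s['wrist_torque'])
c=bot.capture('wrist');np.save('pics/w10.npy',c,allow_pickle=True);cv2.imwrite('pics/w10.png',c['img'])
E
```

```text
[462.91096463 -97.21323879   2.78317059] [-3.46771656 -9.56647714  0.57035309] [-1.49235139  0.45651165 -0.11861995]
```

View pics/w10.png

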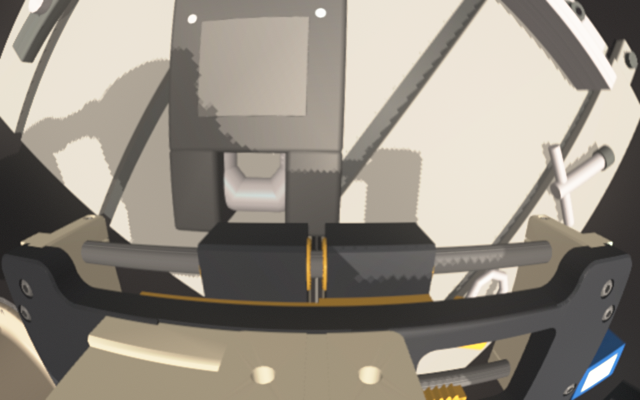

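>>> send_rows --increments '[[0,[4,0,0],-2],[0,[4,0,0],-2.5],[0,[4,0,0],-2.5],[0,[4,0,0],-2.5],[0,[4,0,0],-2.5]]'

```text
clock: 11.0
ee_pos: [475.3, -81.3, 2.8]
tool_rot: [[0.489, 0.873, 0.0], [0.873, -0.489, -0.002], [-0.002, 0.001, -1.0]]
ft_force: [-1.6, -8.9, -1.4]
grip_width: 0.5
```

```bash
cat > look.py <<'E'
from h import *
import sys
n=sys.argv[1]
s=bot.read_state();R=s['tool_rot'];t=s['ee_pos'];print(s['clock'],t.round(1),'tool yaw',np.degrees(np.arctan2(R[1,0],R[0,0])).round(2),s['ft_force'].round(1))
c=bot.capture('wrist');np.save(f'pics/{n}.npy',c,allow_pickle=True);cv2.imwrite(f'pics/{n}.png',c['img'])
E
python3 look.py w11
```

```text
11.0 [475.3 -81.3   2.8] tool yaw 60.75 [-1.6 -8.9 -1.4]
```

View pics/w11.png

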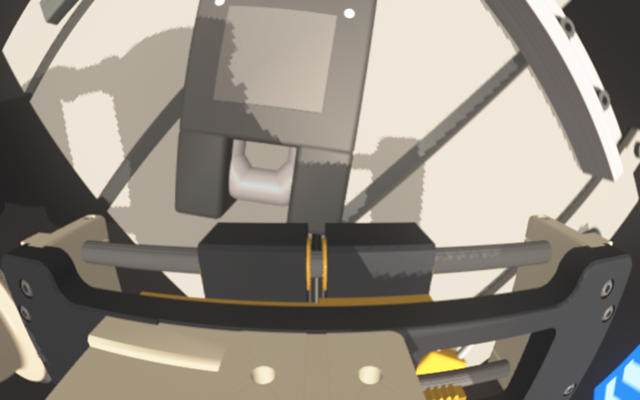

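```bash
cat >> h.py <<'E'
def yaw2(c,l,r,z=60):
    a=onz(c,*l,z,'wrist')[:2];b=onz(c,*r,z,'wrist')[:2];d=b-a;y=np.degrees(np.arctan2(d[1],d[0]))
    print('len',np.linalg.norm(d).round(1),'dir',y.round(1),'-px world',(y+90).round(1),a.round(1),b.round(1))
    return a,b
E
python3 - <<'E'
from h import *
for n,ps in [('w2',[((100+317/2,104/2),(100+432/2,98/2)),((100+300/2,221/2),(100+456/2,219/2))]),('w10',[((192,18),(320,12)),((170,151),(342,151))]),('w11',[((219,2),(349,13)),((181,131),(352,153))])]:
    c=np.load(f'pics/{n}.npy',allow_pickle=True).item();print(n)
    for p in ps: yaw2(c,*p)
E
```

```text
w2
len 60.2 dir -49.6 -px world 40.4 [485.6   3.4] [524.6 -42.4]
len 81.7 dir -51.3 -px world 38.7 [431. -29.] [482.1 -92.8]
w10
len 59.9 dir -43.0 -px world 47.0 [495.6  30.3] [539.4 -10.5]
len 81.5 dir -42.4 -px world 47.6 [444.6  -9.8] [504.7 -64.8]
w11
len 60.1 dir -37.3 -px world 52.7 [495.4  49.7] [543.2  13.3]
len 80.3 dir -37.7 -px world 52.3 [449.4   5.5] [512.9 -43.6]
```

>>> send_rows --increments '[[0,[-10,0,0],0],[0,[-10,0,-20],0],[0,[0,0,-30],0],[0,[12,-20,-30],0],[0,[18,-29,0],0]]'

```text
clock: 11.55
ee_pos: [439.7, -48.6, 86.0]
tool_rot: [[0.493, 0.87, 0.007], [0.87, -0.493, -0.002], [0.002, 0.007, -1.0]]
ft_force: [0.6, 0.4, -0.6]
grip_width: 0.4
```

>>> send_rows --increments '[[0,[18,-29,0],0],[0,[11,-19,0],8],[0,[0,0,0],8],[0,[0,0,0],8],[0,[0,0,0],8]]'

```text
clock: 12.05
ee_pos: [409.1, 1.7, 82.8]
tool_rot: [[0.88, 0.474, -0.0], [0.474, -0.88, 0.0], [-0.0, -0.0, -1.0]]
ft_force: [0.7, -0.2, 1.5]
grip_width: 0.5
```

>>> send_rows --increments '[[0,[0,0,0],8],[0,[0,0,0],8],[0,[0,0,0],8],[0,[0,0,0],8],[0,[0,0,0],4]]'

```text
clock: 12.55
ee_pos: [409.2, 1.4, 82.7]
tool_rot: [[0.991, -0.134, -0.0], [-0.134, -0.991, 0.0], [-0.0, -0.0, -1.0]]
ft_force: [0.3, -0.0, -0.5]
grip_width: 0.4
```

```bash
python3 look.py w12
```

```text
12.55 [409.2   1.4  82.7] tool yaw -7.68 [ 0.3 -0.  -0.5]
```

View pics/w12.png

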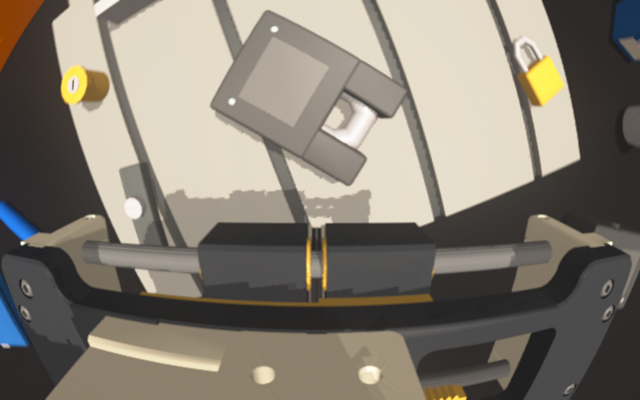

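```bash
cat >> h.py <<'E'
def dots(c,minus,plus):
    "dot at y=-30 and y=+30 (x=-46,z=60)"
    a=onz(c,*minus,60,'wrist')[:2];b=onz(c,*plus,60,'wrist')[:2];d=b-a;py=d/np.linalg.norm(d);px=np.array([py[1],-py[0]])
    cen=(a+b)/2+46*px;s=bot.read_state();t=s['ee_pos'][:2]-cen
    yaw=np.degrees(np.arctan2(px[1],px[0]))
    print('len',np.linalg.norm(d).round(1),'cen',cen.round(1),'pxyaw',yaw.round(1),'| table',tt(cen).round(1),'pxyaw_t',(yaw-np.degrees(TY)).round(1),'| tcp in pad',(t@px).round(1),(t@py).round(1))
    return cen,px,py
E
python3 - <<'E'
from h import *
c=np.load('pics/w12.npy',allow_pickle=True).item()
cen,px,py=dots(c,(232,101),(275,29))
for a in [(60,-42),(60,42)]: print(proj(c,[*(cen+a[0]*px+a[1]*py),60],'wrist'),proj(c,[*(cen+a[0]*px+a[1]*py),20],'wrist'))
R=bot.read_state()['tool_rot']
t=bot.read_state()['ee_pos']
for a in [(48,-57),(48,-62)]:
    w=cen+a[0]*px+a[1]*py;print(a,w,R.T@np.array([*(w-t[:2]),0]))
print('py in tool',R.T@np.array([*py,0]))
E
```

```text
len 60.0 cen [491.2  -4.6] pxyaw -128.6 | table [-30.5  15.4] pxyaw_t -141.0 | tcp in pad 46.4 -67.9
(np.float64(351.0058586645606), np.float64(189.62380430807391)) (np.float64(345.893355069251), np.float64(179.1979064801926))
(np.float64(411.90397945634754), np.float64(91.5268542593803)) (np.float64(397.75352599331427), np.float64(95.50036180743368))
(48, -57) [416.70227262  -6.61809338] [ 8.52891412e+00  6.93027210e+00 -3.56588977e-03]
(48, -62) [412.79229361  -3.5016749 ] [ 4.23294774e+00  4.37201685e+00 -1.84428088e-03]
py in tool [ 8.59193276e-01  5.11651049e-01 -3.44321778e-04]
```

>>> send_rows --increments '[[0,[0,0,30],0],[0,[0,0,30],0],[0,[0,0,18],0],[0,[3,2,2.5],0],[0,[4,2.3,0],0]]'

```text
clock: 13.1
ee_pos: [415.9, -3.8, 2.3]
tool_rot: [[0.992, -0.128, -0.001], [-0.128, -0.992, 0.0], [-0.001, -0.0, -1.0]]
ft_force: [0.3, -0.7, 0.3]
grip_width: 0.4
```

>>> send_rows --increments '[[0,[4,2.3,0],0],[0,[4,2.2,0],0],[0,[4,2,0],0],[0,[4,2,0],0],[0,[4,1.5,0],0]]'

```text
clock: 13.6
ee_pos: [432.0, -16.1, 2.6]
tool_rot: [[0.992, -0.128, -0.005], [-0.128, -0.992, 0.001], [-0.005, 0.0, -1.0]]
ft_force: [-8.7, -0.8, 1.3]
grip_width: 0.1
```

```bash
python3 look.py w13
```

```text
13.6 [432.  -16.1   2.6] tool yaw -7.35 [-8.7 -0.8  1.3]
```

View pics/w13.png

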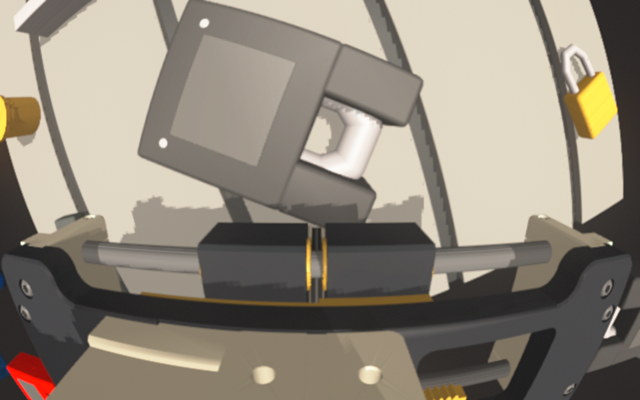

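```bash
python3 - <<'E'
from h import *
c=np.load('pics/w13.npy',allow_pickle=True).item()
dots(c,(163,143),(204,23))
E
```

```text
len 60.1 cen [502.3  -5.1] pxyaw -118.7 | table [-19.7  12.5] pxyaw_t -131.1 | tcp in pad 43.1 -55.3
```

>>> send_rows --increments '[[0,[4,2,0],0],[0,[4,2,0],-1],[0,[4,1.8,0],-2],[0,[4,1.8,0],-2],[0,[4,1.8,0],-2]]'

```text
clock: 14.15
ee_pos: [451.5, -27.7, 2.7]
tool_rot: [[1.0, -0.005, -0.004], [-0.005, -1.0, 0.0], [-0.004, -0.0, -1.0]]
ft_force: [-7.1, -1.8, -0.9]
grip_width: 0.6
```

```bash
python3 look.py w14
```

```text
14.15 [451.5 -27.7   2.7] tool yaw -0.26 [-7.1 -1.8 -0.9]
```

View pics/w14.png

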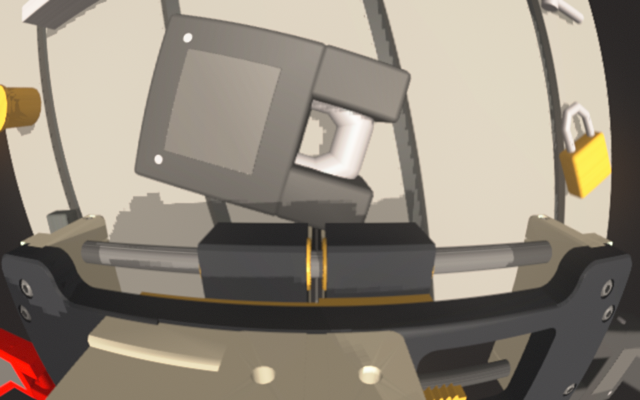

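```bash
python3 - <<'E'
from h import *
c=np.load('pics/w14.npy',allow_pickle=True).item()
dots(c,(158,159),(187,38))
E
```

```text
len 59.7 cen [516.5  -3.2] pxyaw -106.7 | table [-5.4 11.3] pxyaw_t -119.1 | tcp in pad 42.2 -54.1
```

>>> send_rows --increments '[[0,[4,2,0],-1],[0,[4,2,0],-2],[0,[4,2,0],-2],[0,[4,2,0],-2],[0,[4,2,0],-2]]'

```text
clock: 14.7
ee_pos: [472.5, -37.0, 2.7]
tool_rot: [[0.988, 0.152, -0.003], [0.152, -0.988, -0.0], [-0.003, -0.0, -1.0]]
ft_force: [-5.4, -2.7, -1.6]
grip_width: 0.8
```

>>> send_rows --increments '[[0,[4,2,0],-1],[0,[4,2,0],-1],[0,[4,2,0],-1],[0,[3,1,0],0],[0,[0,0,0],0]]'

```text
clock: 15.2
ee_pos: [489.8, -41.3, 2.9]
tool_rot: [[0.979, 0.202, -0.001], [0.202, -0.979, -0.001], [-0.001, 0.001, -1.0]]
ft_force: [-2.7, -3.1, -0.7]
grip_width: 0.7
```

```bash
python3 look.py w15
```

```text
15.2 [489.8 -41.3   2.9] tool yaw 11.64 [-2.7 -3.1 -0.7]
```

View pics/w15.png

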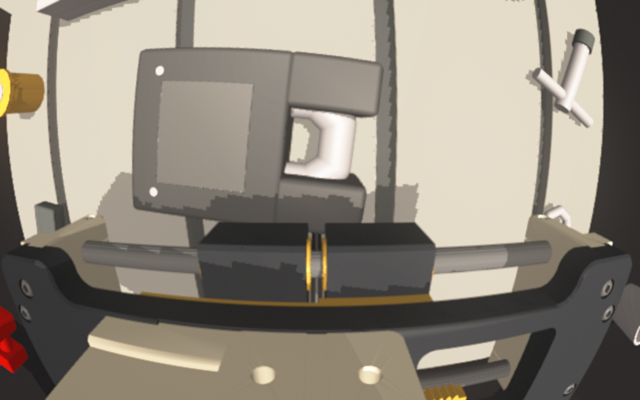

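```bash
python3 - <<'E'
from h import *
c=np.load('pics/w15.npy',allow_pickle=True).item()
dots(c,(153.5,191.5),(159.5,71))
for a,b in [((54,60),(62,215)),((187,25),(203,260)),((387,25),(381,205))]:
    yaw2(c,b,a,20);
E
```

```text
len 59.6 cen [539.1   2.8] pxyaw -85.0 | table [17.9 12.4] pxyaw_t -97.4 | tcp in pad 39.7 -52.9
len 120.8 dir 9.8 -px world 99.8 [454.6 156.9] [573.6 177.5]
len 150.8 dir 12.8 -px world 102.8 [451.8  28.3] [598.9  61.8]
len 108.1 dir 10.6 -px world 100.6 [512.2 -76. ] [618.5 -56.2]
```

>>> send_rows --increments '[[0,[-10,0,0],0],[0,[-15,0,-20],0],[0.5,[0,0,-40],0],[1,[20,-30,-40],0],[1,[20,-25,-30],0]]'

```text
clock: 15.75
ee_pos: [493.2, 14.2, 132.5]
tool_rot: [[0.98, 0.2, 0.004], [0.2, -0.98, -0.0], [0.004, 0.001, -1.0]]
ft_force: [1.6, -0.8, -1.4]
grip_width: 20.0
```

>>> send_rows --increments '[[1,[0,0,0],0],[1,[0,0,0],0],[1,[0,0,0],0],[1,[0,0,0],0],[1,[0,0,0],0]]'

```text
clock: 16.25
ee_pos: [491.8, 13.3, 128.6]
tool_rot: [[0.98, 0.201, -0.002], [0.201, -0.98, 0.0], [-0.002, -0.001, -1.0]]
ft_force: [0.8, -0.0, -0.4]
grip_width: 59.4
```

```bash
python3 look.py w16
```

```text
16.25 [491.8  13.3 128.6] tool yaw 11.57 [ 0.8 -0.  -0.4]
```

View pics/w16.png

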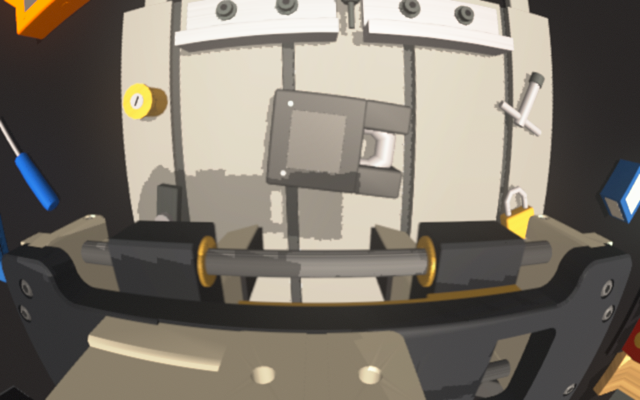

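```bash
python3 - <<'E'
from h import *
c=np.load('pics/w16.npy',allow_pickle=True).item()
cv2.imwrite('pics/w16a.png',cv2.resize(c['img'][0:60,160:350],None,fx=4,fy=4,interpolation=cv2.INTER_CUBIC))
cv2.imwrite('pics/w16b.png',cv2.resize(c['img'][0:60,330:520],None,fx=4,fy=4,interpolation=cv2.INTER_CUBIC))
dots(c,(283,173.5),(291,103.5))
E
```

```text
len 60.5 cen [538.5   2.5] pxyaw -85.6 | table [17.2 12.2] pxyaw_t -98.0 | tcp in pad -14.4 -45.5
```

View pics/w16a.png

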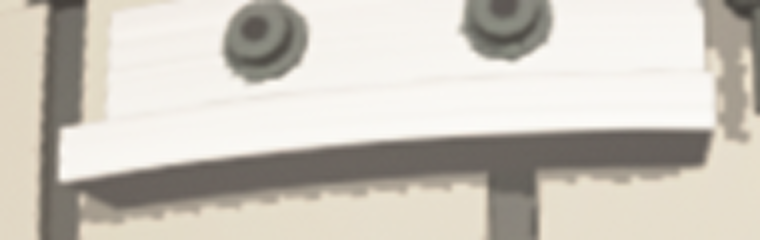

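View pics/w16b.png

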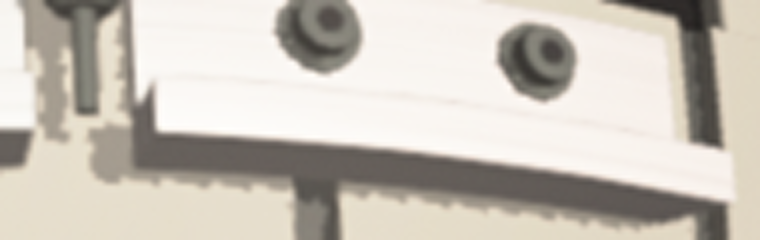

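```bash
python3 - <<'E'
from h import *
c=np.load('pics/w16.npy',allow_pickle=True).item()
h=[onz(c,160+60/4-.4,183/4-.4,56,'wrist')[:2],onz(c,160+713/4-.4,130/4-.4,56,'wrist')[:2],onz(c,330+155/4-.4,131/4-.4,56,'wrist')[:2],onz(c,330+733/4-.4,203/4-.4,56,'wrist')[:2]]
for p in h: print(p.round(1))
d=h[3]-h[0];print(np.linalg.norm(d),np.degrees(np.arctan2(d[1],d[0]))+90,(h[0]+h[3])/2,(h[1]+h[2])/2,np.linalg.norm(h[1]-h[2]),[np.linalg.norm(h[i]-h[i+1]) for i in (0,2)])
# bottom front z=20
b=[onz(c,160+120/4-.4,208/4-.4,20,'wrist')[:2],onz(c,160+706/4-.4,165/4-.4,20,'wrist')[:2],onz(c,330+135/4-.4,166/4-.4,20,'wrist')[:2],onz(c,330+650/4-.4,222/4-.4,20,'wrist')[:2]]
d=b[3]-b[0];print('bot',[x.round(1).tolist() for x in b],np.linalg.norm(d),np.degrees(np.arctan2(d[1],d[0]))+90,(b[0]+b[3])/2,(b[1]+b[2])/2)
# bit line z=40
yaw2(c,(330+87/4-.4,112/4-.4),(330+84/4-.4,10/4-.4),40)
E
```

```text
[603.7 169.6]
[635.7  24.6]
[641.9  -1.2]
[ 674.2 -146.4]
323.7249004225903 12.576561399129758 [638.90826914  11.6117965 ] [638.82189537  11.72983037] 26.513495464573037 [np.float64(148.47385250422852), np.float64(148.74169386584495)]
bot [[604.6, 169.5], [637.1, 24.2], [643.2, -1.8], [673.6, -142.9]] 319.92211627334484 12.45910646082018 [639.1104631   13.30268094] [640.15704367  11.175423  ]
len 26.3 dir 12.2 -px world 102.2 [647.8  13.3] [673.6  18.9]
```

>>> send_rows --increments '[[0,[8,-16,0],-1],[0,[8,-20,0],0],[0,[8,-20,0],0],[0,[8,-20,0],0],[0,[6.5,0,0],0]]'

```text
clock: 16.8
ee_pos: [513.4, 98.0, 129.0]
tool_rot: [[0.975, 0.221, -0.001], [0.221, -0.975, 0.0], [-0.001, -0.001, -1.0]]
ft_force: [-0.0, 0.9, 0.2]
grip_width: 33.0
```

>>> send_rows --increments '[[0,[0,0,0],0],[0,[0,0,30],0],[0,[0,0,30],0],[0,[0,0,30],0],[0,[0,0,20],0]]'

```text
clock: 17.3
ee_pos: [512.7, 95.0, 17.4]
tool_rot: [[0.976, 0.218, -0.003], [0.218, -0.976, -0.0], [-0.003, -0.0, -1.0]]
ft_force: [0.5, 1.1, 0.2]
grip_width: 0.6
```

>>> send_rows --increments '[[0,[0,0,14],0],[0,[0,4,0],0],[0,[0,4,0],0],[0,[0,3,0],0],[0,[0,0,0],0]]'

```text
clock: 17.8
ee_pos: [517.1, 84.9, 6.4]
tool_rot: [[0.976, 0.218, 0.002], [0.218, -0.976, -0.0], [0.002, 0.001, -1.0]]
ft_force: [0.2, 0.2, 0.3]
grip_width: 0.3
```

```bash
sed -i 's/^TY=.*/TY=np.radians(12.5);TX=np.array([np.cos(TY),np.sin(TY)]);TYv=np.array([-np.sin(TY),np.cos(TY)]);FM=np.array([638.9,11.7]);TO=FM-115*TX/' h.py; python3 look.py w17
```

```text
17.8 [517.1  84.9   6.4] tool yaw 12.59 [0.2 0.2 0.3]
```

View pics/w17.png

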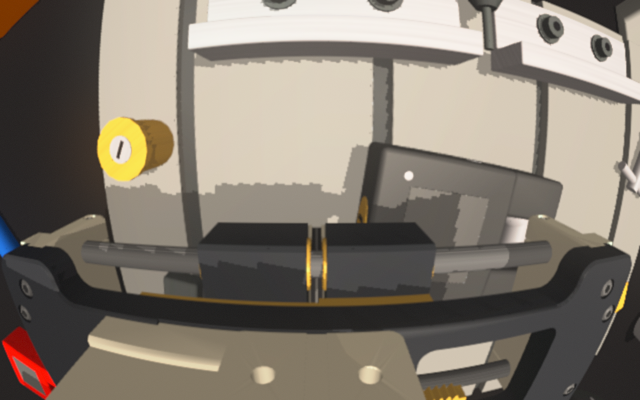

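>>> send_rows --increments '[[0,[0,3,2],0],[0,[0,3,0],0],[0,[0,3,0],0],[0,[0,3,0],0],[0,[0,2,0],0]]'

```text
clock: 18.35
ee_pos: [517.7, 73.9, 3.4]
tool_rot: [[0.976, 0.218, -0.003], [0.218, -0.976, 0.003], [-0.002, -0.003, -1.0]]
ft_force: [-4.9, 12.3, 4.0]
grip_width: 0.4
```

>>> send_rows --increments '[[0,[0,2,0],0],[0,[0,2,0],0],[0,[0,2,0],0],[0,[0,2,0],0],[0,[0,0,0],0]]'

```text
clock: 18.85
ee_pos: [519.2, 66.1, 3.4]
tool_rot: [[0.976, 0.218, -0.003], [0.218, -0.976, 0.003], [-0.003, -0.003, -1.0]]
ft_force: [-4.7, 9.8, 4.8]
grip_width: 0.3
```

```bash
python3 look.py w18
```

```text
18.85 [519.2  66.1   3.4] tool yaw 12.61 [-4.7  9.8  4.8]
```

View pics/w18.png

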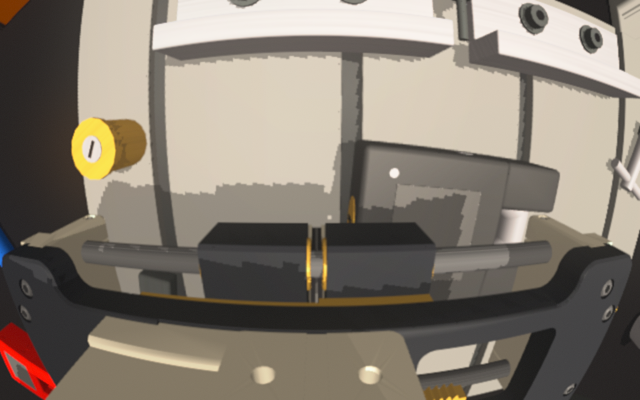

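```bash
cat >> h.py <<'E'
def longedge(c,l,r):
    "far long edge (pad y=+42), l= x=-60 end, r= x=+60 end"
    a=onz(c,*l,60,'wrist')[:2];b=onz(c,*r,60,'wrist')[:2];d=b-a;px=d/np.linalg.norm(d);py=np.array([-px[1],px[0]])
    cen=(a+b)/2-42*py;yaw=np.degrees(np.arctan2(px[1],px[0]))
    print('len',np.linalg.norm(d).round(1),'cen',cen.round(1),'| table',tt(cen).round(1),'pxyaw_t',(yaw-np.degrees(TY)).round(1))
E
python3 - <<'E'
from h import *
for n,a,b in [('w16',(277,90),(409,104.5)),('w17',(373,143),(561,182)),('w18',(362,142),(559,169))]:
  c=np.load(f'pics/{n}.npy',allow_pickle=True).item(); longedge(c,a,b)
E
```

```text
len 113.5 cen [538.8   3.7] | table [15.5 13.8] pxyaw_t -96.2
len 119.8 cen [539.    8.8] | table [16.8 18.8] pxyaw_t -97.8
len 117.6 cen [544.6  -5.6] | table [19.2  3.5] pxyaw_t -94.2
```

>>> send_rows --increments '[[0,[0,2,0],0],[0,[0,2,0],0],[0,[0,1,0],0],[0,[0,-6,0],0],[0,[0,-10,0],0]]'

```text
clock: 19.4
ee_pos: [518.9, 74.9, 3.5]
tool_rot: [[0.976, 0.218, 0.001], [0.218, -0.976, -0.0], [0.001, 0.001, -1.0]]
ft_force: [-0.2, 1.9, 0.9]
grip_width: 0.5
```

>>> send_rows --increments '[[0.3,[0,0,-40],0],[0.6,[-5,15,-45],0],[1,[-10,25,-40],0],[1,[-5,25,0],0],[1,[0,0,0],0]]'

```text
clock: 19.9
ee_pos: [514.2, 5.1, 129.9]
tool_rot: [[0.976, 0.217, 0.004], [0.217, -0.976, -0.002], [0.003, 0.002, -1.0]]
ft_force: [-0.7, -0.7, -0.8]
grip_width: 35.6
```

>>> send_rows --increments '[[1,[0,0,0],0],[1,[0,0,0],0],[1,[0,0,0],0],[1,[0,0,0],0],[1,[0,0,0],0]]'

```text
clock: 20.4
ee_pos: [513.2, 7.7, 128.1]
tool_rot: [[0.976, 0.219, -0.001], [0.219, -0.976, 0.0], [-0.001, -0.0, -1.0]]
ft_force: [1.0, 0.3, 0.5]
grip_width: 76.0
```

```bash
python3 look.py w19
```

```text
20.4 [513.2   7.7 128.1] tool yaw 12.68 [1.  0.3 0.5]
```

View pics/w19.png

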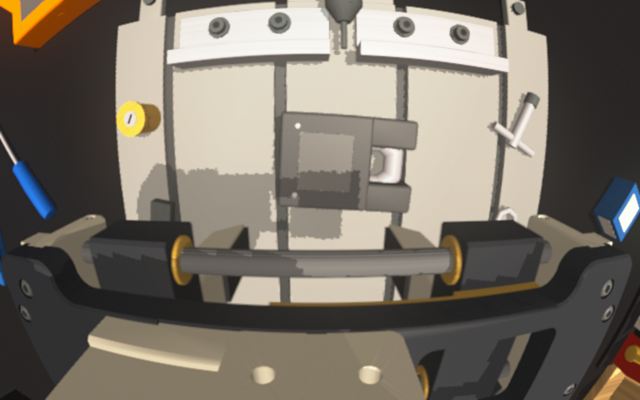

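```bash
python3 - <<'E'
from h import *
c=np.load('pics/w19.npy',allow_pickle=True).item()
dots(c,(294,195),(297.5,126)); longedge(c,(284,112),(417,122))
cv2.imwrite('pics/w19z.png',cv2.resize(c['img'][95:220,270:430],None,fx=4.8,fy=4.8,interpolation=cv2.INTER_CUBIC))
E
```

```text
len 60.0 cen [546.  -13.2] pxyaw -80.9 | table [18.9 -4.2] pxyaw_t -93.4 | tcp in pad -25.7 -29.1
len 114.9 cen [545.6 -12.9] | table [18.6 -3.8] pxyaw_t -93.0
```

View pics/w19z.png

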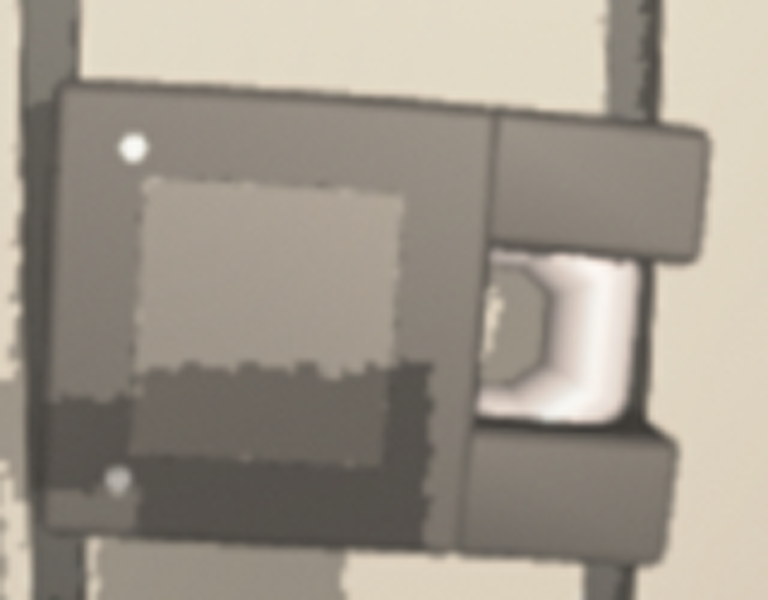

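>>> send_rows --increments '[[1,[-20,13,0],0],[1,[-19.5,13,0],0],[1,[0,0,30],0],[1,[0,0,30],0],[1,[0,0,30],0]]'

```text
clock: 20.95
ee_pos: [480.7, -27.0, 37.8]
tool_rot: [[0.976, 0.218, 0.001], [0.218, -0.976, -0.0], [0.001, 0.001, -1.0]]
ft_force: [0.4, -0.1, -0.6]
grip_width: 91.9
```

>>> send_rows --increments '[[1,[0,0,25],0],[1,[0,0,9.5],0],[1,[4,0,0],0],[1,[5,0,0],0],[1,[5,0,0],0]]'

```text
clock: 21.45
ee_pos: [494.7, -24.2, 5.1]
tool_rot: [[0.976, 0.219, 0.001], [0.219, -0.976, -0.001], [0.0, 0.001, -1.0]]
ft_force: [-8.4, -8.3, 4.9]
grip_width: 91.8
```

>>> send_rows --increments '[[1,[4,0,0],0],[1,[4,0,0],0],[1,[4,0,0],0],[1,[4,0,0],0],[1,[2,0,0],0]]'

```text
clock: 21.95
ee_pos: [508.2, -20.1, 4.9]
tool_rot: [[0.976, 0.22, -0.007], [0.22, -0.976, -0.001], [-0.007, -0.001, -1.0]]
ft_force: [-16.6, -4.8, 12.1]
grip_width: 91.7
```

```bash
python3 look.py w20
```

```text
21.95 [508.2 -20.1   4.9] tool yaw 12.7 [-16.6  -4.8  12.1]
```

View pics/w20.png

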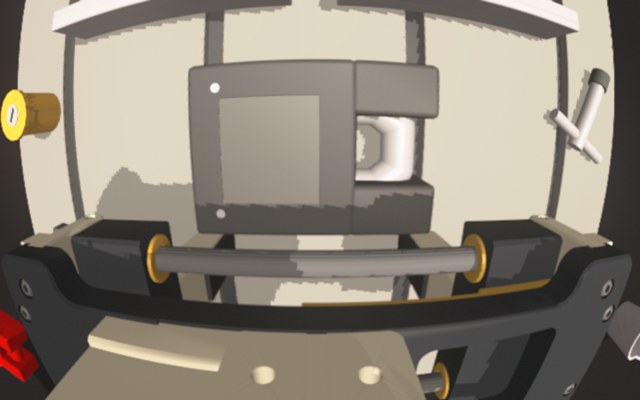

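```bash
python3 - <<'E'
from h import *
c=np.load('pics/w20.npy',allow_pickle=True).item()
dots(c,(220.5,213.5),(214.5,88)); longedge(c,(190,67),(439,67))
print(tt(bot.read_state()['ee_pos']))
E
```

```text
len 59.9 cen [558.3  -7.6] pxyaw -77.3 | table [32.1 -1.4] pxyaw_t -89.8 | tcp in pad 1.2 -51.3
len 116.2 cen [557.3  -7.4] | table [31.2 -1. ] pxyaw_t -89.9
[-19.15131429  -2.79084148]
```

>>> send_rows --increments '[[1,[3,0,-1],0],[1,[5,-0.4,0],0],[1,[5,-0.4,0],0],[1,[5,-0.4,0],0],[1,[5,0,0],0]]'

```text
clock: 22.5
ee_pos: [530.8, -13.5, 5.0]
tool_rot: [[0.976, 0.22, -0.007], [0.22, -0.976, -0.0], [-0.007, -0.001, -1.0]]
ft_force: [-10.7, -3.2, 1.4]
grip_width: 91.9
```

>>> send_rows --increments '[[1,[4,0,0],0],[1,[3,0,0],0],[1,[2,0,0],0],[1,[2,0,0],0],[1,[0,0,0],0]]'

```text
clock: 23.0
ee_pos: [542.0, -11.1, 5.1]
tool_rot: [[0.976, 0.22, -0.006], [0.22, -0.976, -0.0], [-0.006, -0.001, -1.0]]
ft_force: [-8.7, -1.9, -0.5]
grip_width: 91.7
```

```bash
python3 look.py w21
```

```text
23.0 [542.  -11.1   5.1] tool yaw 12.68 [-8.7 -1.9 -0.5]
```

View pics/w21.png

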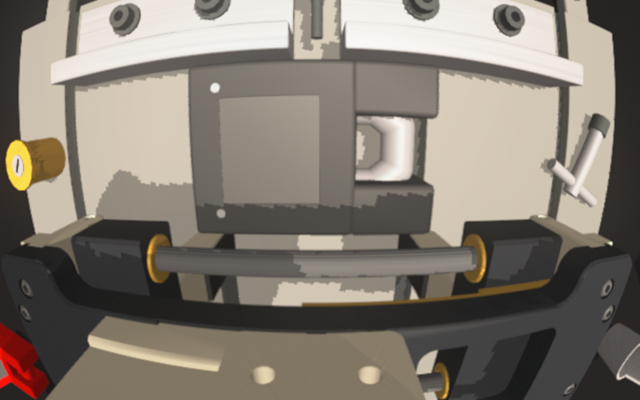

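```bash
python3 - <<'E'
from h import *
c=np.load('pics/w21.npy',allow_pickle=True).item()
dots(c,(220.5,213.5),(214.5,88))
print(tt(bot.read_state()['ee_pos']))
h=[onz(c,*p,56,'wrist')[:2] for p in [(51.5,83.5),(289,56),(343,56),(583,84)]]
print([x.round(1).tolist() for x in h],[tt(x).round(1).tolist() for x in h])
# bit tip z=40
print(tt(onz(c,317,36,40,'wrist')))
E
```

```text
len 60.0 cen [592.    1.5] pxyaw -77.3 | table [67.   0.2] pxyaw_t -89.8 | tcp in pad 1.2 -51.5
[15.47130361 -1.24126305]
[[604.2, 168.3], [632.2, 22.6], [637.6, -1.5], [675.0, -146.9]] [[115.0, 160.4], [110.8, 12.1], [110.9, -12.6], [115.9, -162.6]]
[124.87822999  -0.69086637]
```

>>> send_rows --increments '[[1,[1,0.1,0],0],[1,[1,0.1,0],0],[1,[1,0.1,0],0],[1,[1,0.1,0],0],[1,[1,0,0],0]]'

```text
clock: 23.55
ee_pos: [546.4, -10.4, 5.1]
tool_rot: [[0.976, 0.22, -0.007], [0.22, -0.976, -0.0], [-0.007, -0.001, -1.0]]
ft_force: [-10.4, -1.7, 1.2]
grip_width: 91.9
```

>>> send_rows --increments '[[1,[0.8,0,0],0],[1,[0.6,0,0],0],[1,[0.5,0,0],0],[1,[0,0,0],0],[1,[0,0,0],0]]'

```text
clock: 24.05
ee_pos: [547.5, -10.1, 5.1]
tool_rot: [[0.976, 0.22, -0.008], [0.22, -0.976, -0.0], [-0.008, -0.002, -1.0]]
ft_force: [-13.3, -3.6, 4.6]
grip_width: 91.7
```

>>> send_rows --increments '[[1,[0.5,0,0],0],[1,[0.5,0,0],0],[1,[0.5,0,0],0],[1,[0.5,0,0],0],[1,[0,0,0],0]]'

```text
clock: 24.55
ee_pos: [547.3, -10.1, 5.1]
tool_rot: [[0.976, 0.22, -0.013], [0.22, -0.976, -0.001], [-0.012, -0.002, -1.0]]
ft_force: [-20.2, -5.3, 8.7]
grip_width: 91.5
```

```bash
python3 look.py w22
```

```text
24.55 [547.3 -10.1   5.1] tool yaw 12.69 [-20.2  -5.3   8.7]
```

View pics/w22.png

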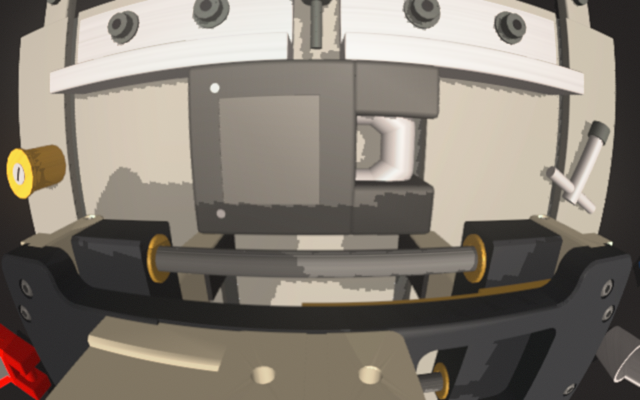

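>>> send_rows --increments '[[1,[-5,0,0],0],[1,[-15,0,0],0],[1,[-15,0,-20],0],[1,[-10,0,-40],0],[1,[0,0,-40],0]]'

```text
clock: 25.1
ee_pos: [508.6, -19.5, 106.8]
tool_rot: [[0.976, 0.219, -0.0], [0.219, -0.976, -0.0], [-0.0, 0.0, -1.0]]
ft_force: [1.3, -0.6, 0.2]
grip_width: 91.9
```

>>> send_rows --increments '[[1,[0,0,-20],0],[1,[0,0,0],0],[1,[0,0,0],0],[1,[0,0,0],0],[1,[0,0,0],0]]'

```text
clock: 25.6
ee_pos: [508.8, -19.3, 123.8]
tool_rot: [[0.976, 0.219, -0.002], [0.219, -0.976, 0.0], [-0.002, -0.001, -1.0]]
ft_force: [-0.3, -0.4, 0.5]
grip_width: 91.9
```

```bash
python3 look.py w23;  python3 - <<'E'
from h import *
c=np.load('pics/w23.npy',allow_pickle=True).item()
cv2.imwrite('pics/w23z.png',cv2.resize(c['img'][20:190,150:550],None,fx=2,fy=2,interpolation=cv2.INTER_CUBIC))
E
```

```text
25.6 [508.8 -19.3 123.8] tool yaw 12.64 [-0.3 -0.4  0.5]
```

View pics/w23z.png

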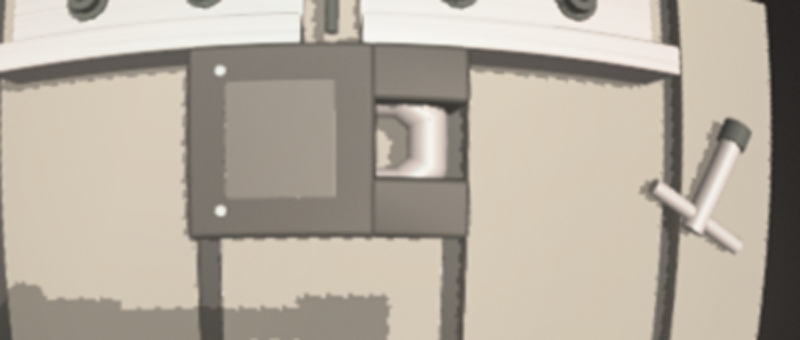

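The wrist view shows the padlock's far side up against both bars (zoom row about 45). The bit is at column 331, the gap runs from 302 to 361, and the padlock ends are at 190 and 467. Next I'll turn these into positions.

```bash
python3 - <<'E'
from h import *
c=np.load('pics/w23.npy',allow_pickle=True).item()
Z=lambda p:(150+(p[0]-.5)/2,20+(p[1]-.5)/2)
cen,px,py=dots(c,Z((220,211)),Z((220,70.5)))
W=lambda p,z:tt(onz(c,*Z(p),z,'wrist')[:2])
print('ends mid-height row',W((189,140),60),W((468,140),60))
print('long edges near',W((195,236),60),W((463,236),60))
print('gap edges z56',W((302,40),56),W((361,40),56))
print('bit',W((331,32),40),W((331,5),40))
print('slots',W((209,300),20),W((452,300),20))
t=bot.capture('top');cv2.imwrite('pics/t23.png',cv2.resize(t['img'][100:250,240:420],None,fx=4,fy=4,interpolation=cv2.INTER_CUBIC))
s=bot.capture('side');cv2.imwrite('pics/s23.png',cv2.resize(s['img'][140:310,270:470],None,fx=3.5,fy=3.5,interpolation=cv2.INTER_CUBIC))
E
```

```text
len 60.1 cen [597.5   2.4] pxyaw -77.6 | table [72.6 -0.1] pxyaw_t -90.1 | tcp in pad 2.2 -91.2
ends mid-height row [73.20339041 58.99542997] [ 73.24741181 -57.4896771 ]
long edges near [32.26785459 56.94079704] [ 32.43289065 -56.02547797]
gap edges z56 [116.02123078  11.90731132] [116.04737261 -12.85724065]
bit [124.04600123  -0.17832425] [137.29712874  -0.14500695]
slots [-1.69838092 59.90703735] [ -1.43439564 -59.99405501]
```

View pics/s23.png

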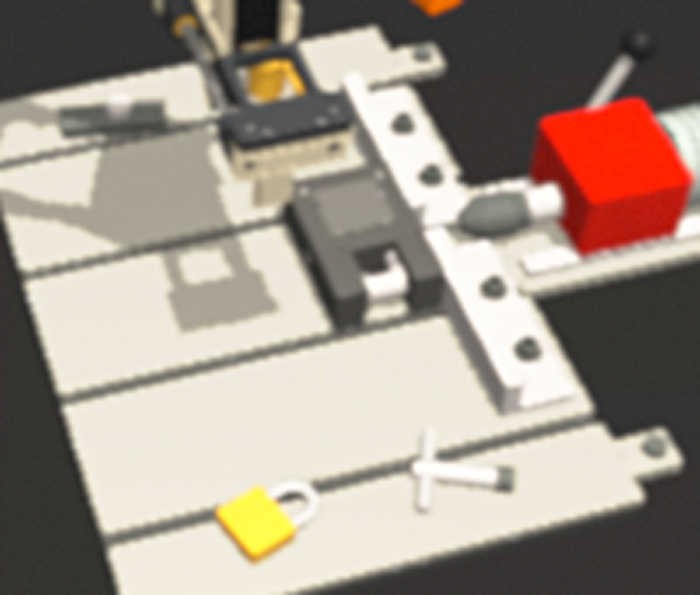

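View pics/t23.png

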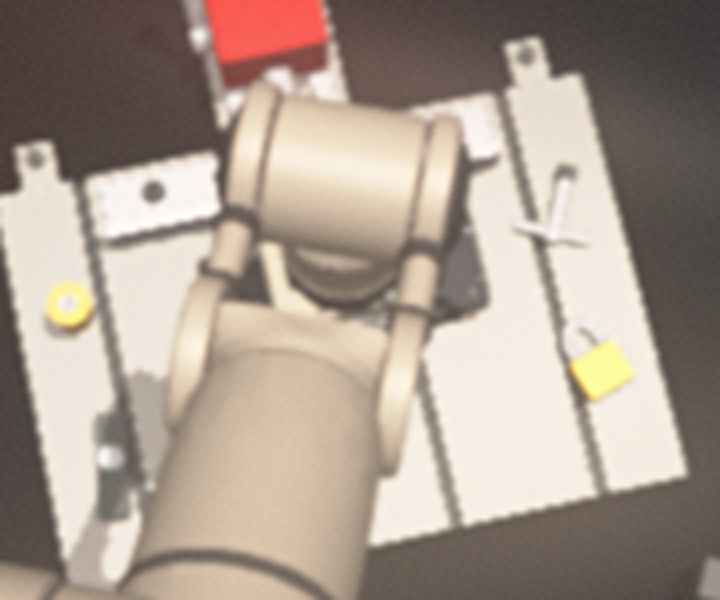

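```bash
python3 -c "
from workcell import bot
s=bot.read_state();print(s['clock'],s['ft_force']);print(bot.finish_job())"
```

```text
25.75 [-0.33756049  0.31237984 -0.18283826]
the job is handed in; nothing more can be done
None
```

The padlock is flush against both fence bars with its cross pin on the drill's line, and I handed the job in at 25.75 s. There is one doubt: an early pass of the gripper may have tripped the "straddled" rule. `finish_job` gives no verdict, so I can't tell.

**What I did:** I turned the padlock with shut-finger pushes at the shackle end and then near one corner of a long side. I nudged it sideways from its other end, then pushed it square onto the fence with both open fingers. It stopped with about 20 N on the wrist.

**Last checks (wrist camera, drilling-table frame):**

| Check | Measured | Needed |
|---|---|---|
| Padlock middle, x | 72.6 mm (contact is at 73) | above 70 mm |
| Long axis to fence | about 0.1° off parallel | within 2° |
| Cross pin, y | about 0 to +1 mm, with the drill at about -0.2 mm | within 5 mm |
| Wrist force at hand-in | about 0 N, gripper raised clear | touching nothing |

I saw nothing else on the table moved in the views I took. I did not measure the loose things individually.

**What disagreed:** the real fingertips are about 35 mm short of the reported TCP. My first approach passed over a shackle shoulder with no contact at a reported TCP height of 27.8 mm. On the reported numbers, the grasp point came to about padlock x = 47, y = 30 mm and 27 mm up, inside the forbidden zone. The images showed the fingers just above the padlock's top, and it did not move. I then confirmed the offset by lowering the fingers over bare table, and did all the pushing at a TCP height of about 3 to 5 mm.

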